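# Make up two furniture fittings kits

## Robot

A 6-joint arm with a two-finger parallel gripper is mounted at the origin on the work surface. World frame = base frame: x ahead of the robot, y to its left, z up, the work surface at z = 0. Lengths are in m, angles in rad, forces in N, time in s.
With the tool pointing down it reaches from about 0.35 to 0.775 m from the base axis. Payload 7.3 kg.
Tool frame: the origin (TCP) lies at the very end of the fingers, on their centre line; the grasp point (between the pads) lies 19 mm behind it; x points along the fingers, y is the direction in which the jaws open and shut, and the axes are right-handed (so a half turn about x gives the same grasp; the last joint's range is limited). The gripper opens to 92 mm and grips with 3 to 60 N. Pads are 19 mm wide; open, the fingers measure 130 mm over their backs; the gripper's body (75 mm by 190 mm) begins 47 mm behind the grasp point.
Start: joints at [-1.477, 0.342, 1.524, -0, 1.275, -0.146], TCP at [0.125, -0.51, 0.227] pointing down, gripper open.
Joint ranges: [-2.53, 2.53], [-0.77, 2.02], [0.04, 2.7], [-1, 4.14], [0.28, 2.66], [-3.11, 3.11]. Speed limits (rad/s): [2.57, 2.57, 3.14, 3.14, 3.14, 3.14].

## Interface

Orientations are given as [roll, pitch, yaw] about the fixed x, y, z axes, in that order (R = Rz(yaw) Ry(pitch) Rx(roll)).
In Python, from cell import observe, vision, job gives the robot as it stands.
- The arm moves only by the tool send_rows, never from a script. Its argument "motion" is a list of rows, each an object with "hand": the opening, from -1 (shut) to 1 (fully open), so that 0 is half open; "slide": the shift along the tool's x, y, z in mm, a list of three; "spin": the turn about the tool's x in rad. In form: [{"hand": hand, "slide": [tx, ty, tz], "spin": spin}, ...]. A call has 1 to 8 rows; each row shifts and turns the pose as measured when the row begins, along the tool's axes as they then stand; what a row does not reach is not made up. A row lasts 1/10 s, in which the tool goes at most 50 mm and 8.59 degrees, less where a joint would pass 70% of its speed; a pose out of reach is approached as far as the arm can. A call with a gripper value outside its range is refused whole. The fingers move at their own pace and stop on an object; "grip_force" is the grip in N (left out, the last holds). Time passes only in rows, so rows that do not move let the fingers close. It gives the time, the measured TCP pose, the force and the opening at its end, in the units of the state.
- observe(): the state, without advancing time (a new reading comes with each control period).
- vision.read_camera(name): name is "scene" or "top" or "wrist"; returns a dict with "pixels" (384x512x3 uint8, blue, green, red), "range_z" (384x512 float32, m along the optical axis (not along the pixel's ray), 0 where there is no reading), "fx", "fy", "cx", "cy" (pixels), "world_from_camera" (4x4, takes a point from camera to world coordinates); the wrist camera has in their place "T_tool_cam" (4x4, takes a point from camera to tool coordinates, whose origin is the TCP and whose axes are the tool frame's). Camera axes: x right, y down, z forward; pixel columns grow to the right and rows downward; lengths in m; the calibration is good to about 2 mm. A picture is of the moment at which its call begins: read the wrist's pose just before it.
- job.hand_in(): hands the job in, once; it reports no verdict.
Trained networks look in a picture, given as the dict that the camera call returned (one of the last four; its "shot" number tells which), for a name from the list of things; names that differ only in an ending like _2 or _b are one class to them, and where a whole thing is asked for, a point or a joint stands for the part that bears it (a point fixed in the world has none). Each returns a list of dicts, best first, with "conf" (0 to 1); they miss things now and then, are a little off and sometimes report something else, mostly with a low value. They report only what shows in the picture. A call takes as long as a camera call.
- vision.search_frame(picture, thing): "uv" ([column, row] in pixels, amid what is visible of it).
- vision.cut_out(picture, thing): "mask" (384x512 bool, what is visible of it) and "uv" ([column, row] in pixels, amid what is visible of it).
The state is a dict: "time": time; "qpos": joint angles; "qvel": joint speeds; "joint_efforts": joint torques, N m; "tool_pos": TCP position; "tool_rot": TCP orientation; "contact_force": force on the tool from outside, world axes, zero at the start; "torque": the same for the moment, N m; "opening": finger opening in m.
Only numpy, scipy, OpenCV 4.12 (cv2) and the standard library are available. Lean on these libraries where they do the work, as an engineer would, in place of code of your own. Each camera call takes 0.05 s, during which the arm holds its last target.

## Task

Make up the two fittings kits on the bench, one thing to a pocket, everything standing upright on its base on the pocket's floor: the furniture leg, the big wooden knob and the levelling foot go in the tray with three pockets, the castor and the small wooden knob in the tray with two. Draw the leg straight up out of its light holder, so that the holder stays standing on the bench about where it is, and leave the glue bottle and the tape measure alone.

Things in the scene. Friction and masses are not known exactly. Their poses are not given: they have to be found in the camera images.
- tray3: Kit tray with THREE pockets in a row, thin plywood, fixed to the bench: 240 mm long (its x) by 90 mm wide (its y), 20 mm high. Origin at the centre of its underside, z up. Walls and dividers 5 mm thick, all 20 mm high; pocket floor 5 mm above the bench. Each pocket is 73 mm (x) by 80 mm (y) inside; pocket centres at x = -78, 0 and +78 mm, y = 0.
- tray2: Kit tray with TWO pockets, thin plywood, fixed to the bench: 162 mm long (its x) by 90 mm wide (its y), 20 mm high. Origin at the centre of its underside, z up. Walls and divider 5 mm thick, 20 mm high; pocket floor 5 mm above the bench. Each pocket is 73 mm (x) by 80 mm (y) inside; pocket centres at x = -39 and +39 mm, y = 0.
- holder: Light loose plywood block, 54 x 54 mm and 45 mm high, about 80 g, with a round hole of 34 mm diameter down its middle (hole floor 6 mm above the bench) in which the leg stands. Origin at the centre of its underside, z up. It stays on the bench.
- leg_mid (a point): Short round furniture leg of darker wood, 30 mm diameter, 95 mm long, with an 8 mm steel stud 10 mm long on top; about 50 g. It stands upright in the holder: its top 50 mm or so (without the stud) show above the holder's top. Point half-way up the wooden part, on its axis, 47.5 mm above its foot and 53.5 mm above the bench at the start; z along the axis to the stud end.
- big_knob_mid (a point): Big drawer knob of light wood, turned, 42 mm high, standing on its 30 mm base; narrower neck (24 mm) and a head of 42 mm diameter from 19 to 37 mm above the base. About 35 g. Point on its axis, half-way up (21 mm above its base), z up. Larger than the other knob.
- small_knob_mid (a point): Small drawer knob of light wood, same shape, 32 mm high, standing on its 23 mm base; neck 18 mm, head of 28 mm diameter from 14 to 28 mm above the base. About 20 g. Point on its axis, half-way up (16 mm above its base), z up.
- foot_mid (a point): Levelling foot, 56 mm high: black disc of 44 mm diameter and 10 mm thickness, a steel collar (18 mm diameter, 10 to 17 mm up) and a steel stud of 11 mm diameter from 17 up to 56 mm. Stands on the disc, about 70 g. Point on its axis, half-way up (28 mm above its base), z up.
- castor_mid (a point): Fixed castor, standing on its steel mounting plate with the wheel on top, 52 mm high, about 90 g. Plate 44 x 44 mm, 4 mm thick; fork of two flat steel cheeks, 24 mm over their outer faces (along y), each 26 mm wide (along x), from 4 to 42 mm up; black wheel of 36 mm diameter, 16 mm wide, its axle along y at 34 mm up. Point on the middle axis, half-way up (26 mm above its base), z up, y along the axle.
- glue: White glue bottle, bystander: 54 mm diameter, 110 mm high, standing at the far side. Origin at the centre of its underside.
- tape: Black tape measure, bystander: 62 x 36 mm, 60 mm high, standing on the robot side of the stock. Origin at the centre of its underside.

How it is judged:
By the outcome, as a careful person would: the job done as asked, in the order asked, and still so for the second after the job is handed in, with the robot touching nothing.
It also fails if it takes over 138 s, if anything falls off the work surface, if the arm or the gripper's body presses on something with over 40 N, if the wrist force passes 120 N, or if a joint passes its speed limit or range.

## Working session

There is one attempt and no reset: what is moved stays moved. The work goes in short steps, Python scripts to look and compute and a tool call to move; the robot and the scene stay as the last step left them, time stands still between calls to the robot, and variables do not carry over. Pictures are saved under pics/ and viewed, and the job is handed in when it is done.

Besides the shell and the picture viewer there is one more tool, called after "Call:" as name([rows], argument=value, ...), one row to a line, values as JSON. send_rows: Moves the arm, as the interface text tells. Its arguments: {"type":"object","properties":{"motion":{"type":"array","items":{"type":"object","properties":{"hand":{"type":"number"},"slide":{"type":"array","items":{"type":"number"}},"spin":{"type":"number"}}}},"grip_force":{"type":"number"}},"required":["motion"]}

```bash
ls; mkdir -p pics
cat > h.py <<'E'
import numpy as np, cv2
from cell import observe, vision, job
from scipy.spatial.transform import Rotation as R
def Ttool(s=None):
    s=s or observe(); T=np.eye(4); T[:3,:3]=R.from_euler('xyz',s['tool_rot']).as_matrix(); T[:3,3]=s['tool_pos']; return T
def cam(name):
    T=Ttool(); p=vision.read_camera(name)
    p['W']=T@np.array(p['T_tool_cam']) if name=='wrist' else np.array(p['world_from_camera'])
    return p
def cloud(p,mask=None):
    z=p['range_z']; v,u=np.nonzero((z>0)&(mask if mask is not None else True)); d=z[v,u]
    P=np.c_[(u-p['cx'])/p['fx']*d,(v-p['cy'])/p['fy']*d,d]
    return P@p['W'][:3,:3].T+p['W'][:3,3]
E
python3 - <<'E'
from h import *
print(observe())
for n in ['scene','top','wrist']:
    p=cam(n); cv2.imwrite(f'pics/{n}0.png',p['pixels']); print(n,p['fx'],p['W'].round(3).tolist())
    if n=='wrist': continue
    for t in ['tray3','tray2','holder','leg_mid','big_knob_mid','small_knob_mid','foot_mid','castor_mid','glue','tape']:
        r=vision.cut_out(p,t)
        for k in r[:2]:
            C=cloud(p,k['mask']); 
            print(n,t,round(k['conf'],2),np.round(k['uv']),k['mask'].sum(),np.median(C,0).round(3), np.percentile(C,2,axis=0).round(3),np.percentile(C,98,axis=0).round(3))
print(observe()['time'])
E
```

```text
pics
{'time': 0.0, 'qpos': array([-1.47700227e+00,  3.42737822e-01,  1.52503415e+00,  3.70699966e-05,
        1.27541643e+00, -1.46053043e-01]), 'qvel': array([-0.00081274,  0.00047701,  0.00019881, -0.00059544, -0.00155574,
       -0.00067482]), 'joint_efforts': array([ 2.40490772e-03, -4.31228650e+01, -2.44224858e+01,  7.18606822e-02,
        5.59013046e-02, -1.27049298e-04]), 'tool_pos': array([ 0.12468184, -0.50954799,  0.22603116]), 'tool_rot': array([-1.73905941,  1.56920019,  1.64236952]), 'contact_force': array([0.64392772, 0.66374303, 0.01930147]), 'torque': array([ 0.04163256,  0.00140506, -0.04315803]), 'opening': 0.09177935000145894}
scene 435.65608534399485 [[0.531, 0.553, -0.642, 1.228], [0.847, -0.365, 0.387, -0.381], [-0.02, -0.749, -0.662, 0.717], [0.0, 0.0, 0.0, 1.0]]
scene tray3 0.62 [332. 146.] 2347 [0.542 0.29  0.007] [0.418 0.232 0.002] [0.656 0.34  0.022]
scene tray3 0.56 [122. 240.] 2793 [ 0.545 -0.304  0.007] [ 0.459 -0.357  0.002] [ 0.625 -0.25   0.022]
scene tray2 0.62 [332. 146.] 2347 [0.542 0.29  0.007] [0.418 0.232 0.002] [0.656 0.34  0.022]
scene tray2 
[... 2051 characters left out ...]
33 [0.439 0.122 0.031] [0.427 0.111 0.023] [0.451 0.134 0.034]
top foot_mid 0.73 [256. 213.] 248 [0.585 0.008 0.1  ] [ 0.577 -0.004  0.032] [0.604 0.022 0.111]
top foot_mid 0.61 [314. 274.] 329 [ 0.458 -0.118  0.01 ] [ 0.439 -0.139  0.007] [ 0.478 -0.1    0.057]
top castor_mid 0.68 [210. 177.] 357 [0.671 0.114 0.008] [0.657 0.097 0.002] [0.697 0.14  0.053]
top glue 0.89 [264. 127.] 623 [ 0.777 -0.012  0.075] [ 0.764 -0.036  0.02 ] [0.8   0.011 0.111]
top tape 0.96 [261. 294.] 574 [ 0.422 -0.007  0.058] [ 0.392 -0.027  0.012] [0.453 0.013 0.062]
wrist 291.16834464042006 [[0.237, -0.938, -0.252, 0.192], [-0.972, -0.229, -0.062, -0.494], [0.001, 0.259, -0.966, 0.385], [0.0, 0.0, 0.0, 1.0]]
1.15
```

View images.

View pics/top0.png

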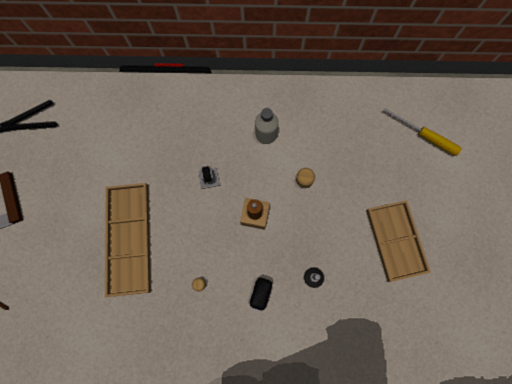

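View pics/scene0.png

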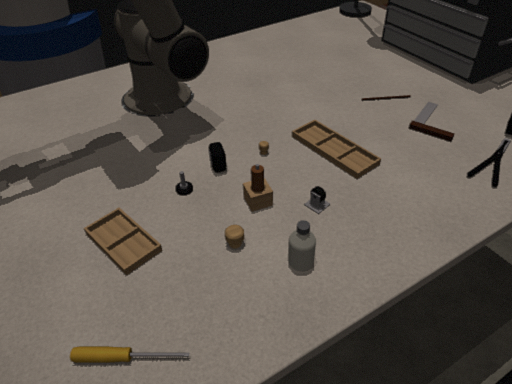

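```bash
cat > m.py <<'E'
from h import *
from scipy.optimize import least_squares
A={n:cloud(cam(n)) for n in ['scene','top']}
def reg(C,c,r,z0,z1):
    return C[(np.hypot(C[:,0]-c[0],C[:,1]-c[1])<r)&(C[:,2]>z0)&(C[:,2]<z1)]
def fit(P,r,c):
    f=least_squares(lambda q:np.hypot(P[:,0]-q[0],P[:,1]-q[1])-r,c,loss='soft_l1',f_scale=.001); return f.x.round(4),len(P),round(float(np.sqrt(np.mean(f.fun**2)))*1e3,2)
objs={'leg':((.591,.006),.024,.055,.095,.015),'big':((.674,-.103),.035,.021,.036,.021),'small':((.44,.122),.03,.016,.027,.014),'stud':((.459,-.12),.012,.02,.052,.0055),'disc':((.459,-.12),.035,.003,.009,.022),'glue':((.79,-.012),.05,.02,.06,.027)}
for k,(c,rr,z0,z1,r) in objs.items():
    for n in A: 
        P=reg(A[n],c,rr,z0,z1)
        if len(P)>4: print(k,n,fit(P,r,c),'zmax',reg(A[n],c,rr,-1,1)[:,2].max().round(4))
    P=np.vstack([reg(A[n],c,rr,z0,z1) for n in A]); print(k,'both',fit(P,r,c))
for k,c,rr,z0,z1 in [('tray3',(.537,.287),.15,.017,.025),('tray2',(.54,-.304),.12,.017,.025),('holder',(.591,.006),.05,.04,.05),('castorplate',(.678,.117),.035,.0025,.007),('castorwheel',(.678,.117),.035,.044,.06),('fork',(.678,.117),.035,.012,.06),('tape',(.422,-.007),.045,.052,.07)]:
    for n in list(A)+['both']:
        C=np.vstack(list(A.values())) if n=='both' else A[n]
        P=reg(C,c,rr,z0,z1)
        if len(P)<5: continue
        b=cv2.minAreaRect((P[:,:2]*1000).astype(np.float32)); print(k,n,len(P),np.round(b[0],1),np.round(b[1],1),round(b[2],1),'z',np.median(P[:,2]).round(4))
E
python3 m.py
python3 - <<'E'
from h import *
print(Ttool().round(3)); p=cam('wrist'); print(np.array(p['T_tool_cam']).round(3).tolist()); cv2.imwrite('pics/w1.png',p['pixels'])
E
```

```text
leg scene (array([0.5904, 0.0091]), 176, 1.12) zmax 0.1129
leg top (array([0.5919, 0.0089]), 50, 0.2) zmax 0.1125
leg both (array([0.5909, 0.0092]), 226, 1.12)
big scene (array([ 0.6741, -0.102 ]), 89, 0.87) zmax 0.0459
big top (array([ 0.6756, -0.1026]), 37, 0.44) zmax 0.0457
big both (array([ 0.6746, -0.1022]), 126, 0.98)
small scene (array([0.4388, 0.1239]), 38, 1.5) zmax 0.0348
small top (array([0.4396, 0.1244]), 11, 0.16) zmax 0.0356
small both (array([0.439 , 0.1241]), 49, 1.34)
stud scene (array([ 0.457, -0.12 ]), 47, 1.09) zmax 0.0576
stud top (array([ 0.4577, -0.1201]), 11, 0.16) zmax 0.058
stud both (array([ 0.4572, -0.12  ]), 58, 1.01)
disc scene (array([ 0.4562, -0.1197]), 59, 5.3) zmax 0.0576
disc top (array([ 0.4591, -0.1201]), 81, 6.12) zmax 0.058
disc both (array([ 0.4571, -0.1199]), 140, 5.92)
glue scene (array([ 0.79  , -0.0128]), 347, 0.75) zmax 0.1132
glue top (array([ 0.7915, -0.0134]), 161, 0.5) zmax 0.1127
glue both (array([ 0.7906, -0.0128]), 508, 0.89)
tray3 scene 510 [535.8 287.4] [243.2  95.9] 7.3 z 0.0195
tray3 top 915 [535.9 287.8] [240.9  91.7] 7.0 z 0.0
[... 628 characters left out ...]
2.5] 18.9 z 0.0497
castorwheel top 95 [676.5 116.7] [29.2 18.8] 8.3 z 0.0493
castorwheel both 173 [678.  115.3] [31.  22.5] 18.9 z 0.0496
fork scene 234 [678.5 116.2] [34.8 25.8] 19.0 z 0.0395
fork top 181 [676.8 117.4] [33.7 23.9] 11.8 z 0.0447
fork both 415 [678.1 116.7] [35.5 26.7] 14.0 z 0.0424
tape scene 202 [425.4  -8. ] [34.7 59.8] 78.2 z 0.0589
tape top 513 [423.5  -6.6] [34.7 59.7] 73.6 z 0.0587
tape both 715 [424.6  -7.7] [35.6 62.6] 74.3 z 0.0587
[[ 0.     0.237 -0.971  0.125]
 [-0.    -0.971 -0.237 -0.51 ]
 [-1.     0.    -0.     0.227]
 [ 0.     0.     0.     1.   ]]
[[-0.001, -0.259, 0.966, -0.158], [1.0, -0.001, 0.001, 0.0], [0.001, 0.966, 0.259, -0.069], [0.0, 0.0, 0.0, 1.0]]
```

```bash
cat > go.py <<'E'
import sys
from h import *
# go.py x y z(mm) yaw(deg) [max mm/row]
x,y,z,yaw=map(float,sys.argv[1:5]); st=float(sys.argv[5]) if len(sys.argv)>5 else 45
s=observe(); T=Ttool(s); cy=np.degrees(np.arctan2(T[1,1],T[0,1])); sp=-np.radians((yaw-cy+180)%360-180)
d=np.array([x,y,z])-T[:3,3]*1000
n=max(int(np.ceil(np.linalg.norm(d)/st)),int(np.ceil(abs(sp)/.13)),1)
print('t',round(s['time'],2),'pos',(T[:3,3]*1000).round(1),'yaw',cy.round(1),'d',d.round(1),'tilt',(T[2,:3]).round(4),'F',s['contact_force'].round(1),'open',round(s['opening'],4),'j6',round(s['qpos'][5],2))
Rt=T[:3,:3]
for i in range(n):
    a=sp/n*i; Ri=Rt@R.from_rotvec([a,0,0]).as_matrix(); print(i,(Ri.T@d/n).round(1).tolist(),round(sp/n,3))
E
python3 go.py 591 9 190 -83 48
```

```text
t 1.3 pos [ 124.7 -510.   226.7] yaw -76.3 d [466.3 519.  -36.7] tilt [-1.e+00  1.e-04  0.e+00] F [ 0.7 -0.3  0.5] open 0.0919 j6 -0.15
0 [2.4, -26.2, -38.4] 0.008
1 [2.4, -26.5, -38.2] 0.008
2 [2.4, -26.8, -38.0] 0.008
3 [2.4, -27.1, -37.8] 0.008
4 [2.4, -27.4, -37.6] 0.008
5 [2.4, -27.7, -37.4] 0.008
6 [2.4, -28.0, -37.1] 0.008
7 [2.4, -28.3, -36.9] 0.008
8 [2.4, -28.6, -36.7] 0.008
9 [2.4, -28.9, -36.5] 0.008
10 [2.4, -29.2, -36.2] 0.008
11 [2.4, -29.4, -36.0] 0.008
12 [2.4, -29.7, -35.8] 0.008
13 [2.4, -30.0, -35.5] 0.008
14 [2.4, -30.3, -35.3] 0.008
```

Call:
send_rows([
  {"hand": 1, "slide": [2, -26, -38], "spin": 0.016},
  {"hand": 1, "slide": [2, -27, -38], "spin": 0.016},
  {"hand": 1, "slide": [2, -27, -38], "spin": 0.016},
  {"hand": 1, "slide": [2, -27, -38], "spin": 0.016},
  {"hand": 1, "slide": [2, -28, -37], "spin": 0.016},
  {"hand": 1, "slide": [2, -28, -37], "spin": 0.016},
  {"hand": 1, "slide": [2, -28, -37], "spin": 0.016},
  {"hand": 1, "slide": [2, -28, -37], "spin": 0.005},
], grip_force=15)

```text
time: 2.1
tool_pos: [0.3858, -0.2365, 0.21]
tool_rot: [1.801, 1.565, -1.234]
contact_force: [1.0, -1.0, -0.1]
opening: 0.0919
```

```bash
python3 go.py 591 9 190 -83 45
```

```text
t 2.1 pos [ 385.8 -236.5  210. ] yaw -83.9 d [205.2 245.5 -20. ] tilt [-1.      0.0054 -0.0013] F [ 1.  -1.  -0.1] open 0.0919 j6 0.75
0 [2.4, -27.8, -28.8] -0.002
1 [2.4, -27.8, -28.8] -0.002
2 [2.4, -27.7, -28.9] -0.002
3 [2.4, -27.6, -28.9] -0.002
4 [2.4, -27.6, -29.0] -0.002
5 [2.4, -27.5, -29.0] -0.002
6 [2.4, -27.5, -29.1] -0.002
7 [2.4, -27.4, -29.1] -0.002
```

Call:
send_rows([
  {"hand": 1, "slide": [2, -28, -29], "spin": -0.002},
  {"hand": 1, "slide": [2, -28, -29], "spin": -0.002},
  {"hand": 1, "slide": [2, -28, -29], "spin": -0.002},
  {"hand": 1, "slide": [2, -28, -29], "spin": 0},
  {"hand": 1, "slide": [2, -27, -29], "spin": 0},
  {"hand": 1, "slide": [2, -27, -29], "spin": 0},
  {"hand": 1, "slide": [2, -20, -20], "spin": 0},
  {"hand": 1, "slide": [0, 0, 0], "spin": 0},
])

```text
time: 2.9
tool_pos: [0.5675, -0.0155, 0.195]
tool_rot: [2.206, 1.563, -0.816]
contact_force: [-0.1, 0.1, -0.1]
opening: 0.0916
```

```bash
python3 go.py 591 9 190 -83 45
python3 - <<'E'
from h import *
p=cam('wrist'); cv2.imwrite('pics/w2.png',p['pixels'])
from scipy.optimize import least_squares
for n in ['wrist','top']:
    if n!='wrist': p=cam(n)
    C=cloud(p)
    def reg(c,r,z0,z1): return C[(np.hypot(C[:,0]-c[0],C[:,1]-c[1])<r)&(C[:,2]>z0)&(C[:,2]<z1)]
    for nm,z0,z1,rr in [('stud',.104,.115,.02),('top',.097,.103,.022),('holder',.04,.05,.05)]:
        P=reg((.591,.009),rr,z0,z1)
        if len(P)>5:
            b=cv2.minAreaRect((P[:,:2]*1000).astype(np.float32)); print(n,nm,len(P),b,np.median(P,0).round(4))
E
```

```text
t 2.9 pos [567.5 -15.5 195. ] yaw -83.2 d [23.5 24.5 -5. ] tilt [-1.      0.0065 -0.0048] F [-0.1  0.1 -0.1] open 0.0916 j6 1.29
0 [5.0, -21.5, -26.2] -0.003
wrist stud 84 ((590.0707397460938, 8.996200561523438), (7.519176959991455, 7.349788188934326), 71.42510223388672) [0.5905 0.0088 0.1114]
wrist top 786 ((589.9189453125, 8.850875854492188), (29.045875549316406, 28.746562957763672), 51.181640625) [0.5911 0.0085 0.1013]
wrist holder 1484 ((589.6708374023438, 8.805513381958008), (53.98593521118164, 54.376922607421875), 79.63594055175781) [0.6003 0.0034 0.0454]
top holder 149 ((580.9016723632812, 10.946447372436523), (53.5657958984375, 32.8680419921875), 80.03038024902344) [0.5704 0.0042 0.0448]
```

Call:
send_rows([
  {"hand": 1, "slide": [5, -21, -25], "spin": 0},
  {"hand": 1, "slide": [0, 0, 0], "spin": 0},
])

```text
time: 3.2
tool_pos: [0.5878, 0.004, 0.1905]
tool_rot: [1.952, 1.562, -1.075]
contact_force: [0.2, -0.1, -0.6]
opening: 0.092
```

```bash
python3 go.py 590.2 9 54 -83 35
```

```text
t 3.2 pos [587.8   4.  190.5] yaw -83.5 d [   2.4    5.  -136.5] tilt [-1.      0.0081 -0.0033] F [ 0.2 -0.1 -0.6] open 0.092 j6 1.34
0 [34.1, -1.5, -0.6] -0.002
1 [34.1, -1.5, -0.6] -0.002
2 [34.1, -1.5, -0.6] -0.002
3 [34.1, -1.5, -0.6] -0.002
```

View pics/w2.png

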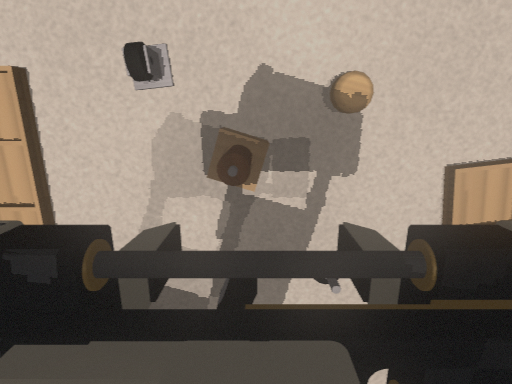

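Call:
send_rows([
  {"hand": 1, "slide": [10, -5, -2], "spin": 0},
  {"hand": 1, "slide": [25, 0, 0], "spin": 0},
  {"hand": 1, "slide": [25, 0, 0], "spin": 0},
  {"hand": 1, "slide": [25, 0, 0], "spin": 0},
  {"hand": 1, "slide": [0, 0, 0], "spin": 0},
])

```text
time: 3.7
tool_pos: [0.5867, 0.0035, 0.1027]
tool_rot: [1.911, 1.561, -1.123]
contact_force: [0.1, -0.4, -0.1]
opening: 0.0915
```

```bash
python3 go.py 590.2 9 54 -83 25
```

```text
t 3.7 pos [586.7   3.5 102.7] yaw -83.8 d [  3.5   5.5 -48.7] tilt [-0.9999  0.0096 -0.0034] F [ 0.1 -0.4 -0.1] open 0.0915 j6 1.35
0 [24.3, -2.8, -2.0] -0.007
1 [24.3, -2.7, -2.0] -0.007
```

Call:
send_rows([
  {"hand": 1, "slide": [0, -5, -3], "spin": 0},
])

```text
time: 3.8
tool_pos: [0.5888, 0.0078, 0.103]
tool_rot: [1.871, 1.561, -1.164]
contact_force: [0.5, 0.1, -0.8]
opening: 0.0917
```

```bash
python3 go.py 590.2 9 54 -83 25; python3 -c "
from h import *
print(Ttool().round(4)[:3]); [cam('top') for i in range(4)]; print(Ttool().round(4)[:3])"; python3 go.py 590.2 9 54 -83 25
```

```text
t 3.8 pos [588.8   7.8 103. ] yaw -83.9 d [  1.4   1.2 -49. ] tilt [-0.9999  0.0097 -0.003 ] F [ 0.5  0.1 -0.8] open 0.0917 j6 1.36
0 [24.5, -0.8, -0.7] -0.008
1 [24.5, -0.8, -0.7] -0.008
[[ 0.004   0.1064 -0.9943  0.5888]
 [-0.0093 -0.9943 -0.1064  0.0078]
 [-0.9999  0.0097 -0.003   0.103 ]]
[[ 0.0065  0.1083 -0.9941  0.5898]
 [-0.0094 -0.9941 -0.1084  0.0089]
 [-0.9999  0.01   -0.0055  0.1039]]
t 4.0 pos [589.8   8.9 103.9] yaw -83.8 d [  0.4   0.1 -49.9] tilt [-0.9999  0.01   -0.0055] F [-0.1  0.2 -0.4] open 0.0918 j6 1.36
0 [25.0, -0.3, -0.1] -0.007
1 [25.0, -0.3, -0.1] -0.007
```

Call:
send_rows([
  {"hand": 1, "slide": [45, 0, 0], "spin": -0.007},
])

```text
time: 4.1
tool_pos: [0.5954, 0.008, 0.0651]
tool_rot: [2.551, 1.547, -0.475]
contact_force: [1.6, 0.2, -0.1]
opening: 0.0922
```

```bash
cat > s.py <<'E'
from h import *
import sys
for i in range(int(sys.argv[1])): cam('top')
E
python3 s.py 3; python3 go.py 590.2 9 54 -83 25
```

```text
t 4.25 pos [588.5   8.6  57.8] yaw -83.4 d [ 1.7  0.4 -3.8] tilt [-1.e+00  9.e-03 -9.e-04] F [-0.5  0.   0.2] open 0.0915 j6 1.35
0 [3.8, -0.2, -1.7] -0.007
```

Call:
send_rows([
  {"hand": 1, "slide": [3, 0, -2], "spin": 0},
])

```text
time: 4.35
tool_pos: [0.5915, 0.0088, 0.0566]
tool_rot: [1.872, 1.561, -1.154]
contact_force: [-0.1, -0.2, 0.0]
opening: 0.0916
```

```bash
python3 s.py 2; python3 go.py 590.2 9 54 -83 25
```

```text
t 4.45 pos [591.4   8.8  56.1] yaw -83.4 d [-1.2  0.2 -2.1] tilt [-1.      0.0095 -0.0028] F [0.5 0.  0.5] open 0.0918 j6 1.35
0 [2.1, -0.4, 1.2] -0.007
```

Call:
send_rows([
  {"hand": -1, "slide": [0, 0, 0], "spin": 0},
  {"hand": -1, "slide": [0, 0, 0], "spin": 0},
  {"hand": -1, "slide": [0, 0, 0], "spin": 0},
  {"hand": -1, "slide": [0, 0, 0], "spin": 0},
  {"hand": -1, "slide": [0, 0, 0], "spin": 0},
  {"hand": -1, "slide": [0, 0, 0], "spin": 0},
], grip_force=12)

```text
time: 5.05
tool_pos: [0.5934, 0.0087, 0.06]
tool_rot: [2.242, 1.557, -0.784]
contact_force: [-0.1, 1.1, -0.3]
opening: 0.0481
```

```bash
python3 s.py 2; python3 go.py 590.2 9 130 -83 25
```

```text
t 5.15 pos [593.4   8.7  59.9] yaw -83.4 d [-3.2  0.3 70.1] tilt [-0.9999  0.0108 -0.0084] F [-0.3  0.  -0. ] open 0.0405 j6 1.35
0 [-23.4, 0.0, 0.8] -0.002
1 [-23.4, 0.0, 0.8] -0.002
2 [-23.4, 0.0, 0.8] -0.002
```

```bash
python3 s.py 6; python3 go.py 590.2 9 130 -83 25;python3 s.py 2; python3 go.py 590.2 9 130 -83 50
```

```text
t 5.45 pos [593.4   8.8  59.9] yaw -83.4 d [-3.2  0.2 70.1] tilt [-0.9999  0.0107 -0.0085] F [0.7 0.8 0.2] open 0.0294 j6 1.35
0 [-23.4, 0.0, 0.8] -0.002
1 [-23.4, 0.0, 0.8] -0.002
2 [-23.4, 0.0, 0.8] -0.002
t 5.55 pos [593.4   8.8  59.9] yaw -83.4 d [-3.2  0.2 70.1] tilt [-0.9999  0.0107 -0.0086] F [-0.5  0.7  1.3] open 0.0296 j6 1.35
0 [-35.1, 0.1, 1.3] -0.003
1 [-35.1, 0.1, 1.3] -0.003
```

Call:
send_rows([
  {"hand": -1, "slide": [-12, 0, 0], "spin": 0},
])

```text
time: 5.65
tool_pos: [0.592, 0.0089, 0.0707]
tool_rot: [2.027, 1.56, -0.999]
contact_force: [-0.2, 0.2, 0.1]
opening: 0.0294
```

```bash
python3 s.py 2; python3 go.py 593.4 8.8 120 -83 50; python3 -c "
from h import *
p=cam('wrist');cv2.imwrite('pics/w3.png',p['pixels'])
p=cam('scene');cv2.imwrite('pics/s3.png',cv2.resize(p['pixels'][100:290,130:386],None,fx=3,fy=3))"
```

```text
t 5.75 pos [594.3   8.7  73.6] yaw -83.4 d [-0.9  0.1 46.4] tilt [-0.9999  0.0115 -0.0113] F [ 0.6 -1.  -1.4] open 0.0298 j6 1.35
0 [-46.4, 0.4, 0.4] -0.007
```

View pics/s3.png

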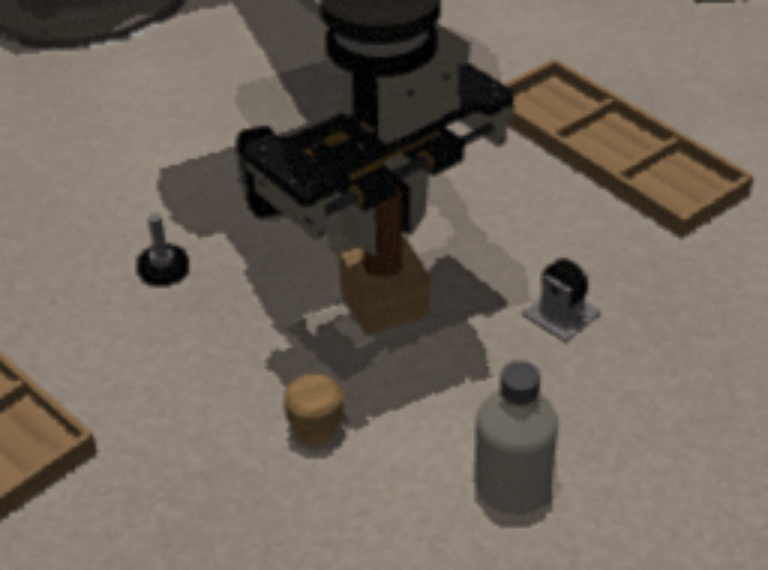

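Call:
send_rows([
  {"hand": -1, "slide": [-14, 0, 2], "spin": 0},
])

```text
time: 5.95
tool_pos: [0.5902, 0.0088, 0.0852]
tool_rot: [2.096, 1.559, -0.93]
contact_force: [0.3, 0.4, -1.3]
opening: 0.0295
```

```bash
python3 s.py 2; python3 go.py 593.4 8.8 120 -83 50
```

```text
t 6.05 pos [592.4   8.6  88.6] yaw -83.4 d [ 1.   0.2 31.4] tilt [-0.9998  0.0118 -0.0129] F [-0.  -0.1  0.2] open 0.0296 j6 1.35
0 [-31.4, 0.2, -1.4] -0.007
```

Call:
send_rows([
  {"hand": -1, "slide": [-16, 0, 2], "spin": 0},
])

```text
time: 6.15
tool_pos: [0.5891, 0.0086, 0.1034]
tool_rot: [2.291, 1.556, -0.735]
contact_force: [-0.6, 0.1, -0.2]
opening: 0.0295
```

```bash
python3 s.py 2; python3 go.py 593.4 8.8 145 -83 50; python3 -c "
from h import *
p=cam('scene');cv2.imwrite('pics/s4.png',cv2.resize(p['pixels'][100:290,130:386],None,fx=3,fy=3))"
```

```text
t 6.25 pos [591.5   8.3 106.8] yaw -83.4 d [ 1.9  0.5 38.2] tilt [-0.9998  0.0129 -0.0172] F [-0.1 -0.8 -0.6] open 0.0298 j6 1.35
0 [-38.1, 0.2, -2.6] -0.007
```

View pics/s4.png

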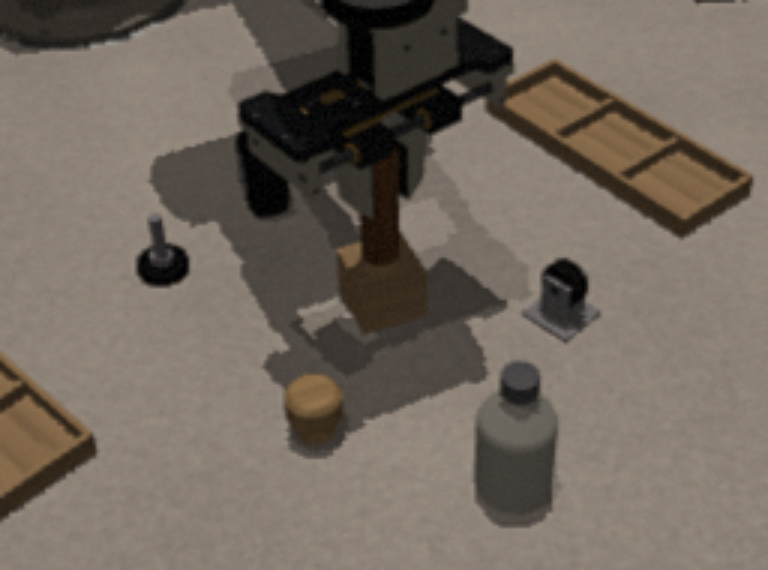

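Call:
send_rows([
  {"hand": -1, "slide": [-30, 0, 0], "spin": 0},
])

```text
time: 6.4
tool_pos: [0.5877, 0.0089, 0.1318]
tool_rot: [2.163, 1.558, -0.863]
contact_force: [0.1, 0.3, -0.7]
opening: 0.0298
```

```bash
python3 s.py 2; python3 go.py 613.4 297 140 -83 48
```

```text
t 6.5 pos [592.4   8.6 138.4] yaw -83.4 d [ 21.  288.4   1.6] tilt [-0.9997  0.0138 -0.0214] F [ 0.8 -0.  -0.1] open 0.0297 j6 1.35
0 [-0.6, -40.6, -7.7] -0.001
1 [-0.6, -40.6, -7.8] -0.001
2 [-0.6, -40.6, -7.8] -0.001
3 [-0.6, -40.6, -7.9] -0.001
4 [-0.6, -40.5, -7.9] -0.001
5 [-0.6, -40.5, -7.9] -0.001
6 [-0.6, -40.5, -8.0] -0.001
```

Call:
send_rows([
  {"hand": -1, "slide": [0, -48, -5], "spin": 0},
  {"hand": -1, "slide": [0, -48, -8], "spin": 0},
  {"hand": -1, "slide": [0, -48, -8], "spin": 0},
])

```text
time: 6.8
tool_pos: [0.5982, 0.1508, 0.1349]
tool_rot: [2.519, 1.544, -0.518]
contact_force: [0.5, 0.2, 0.5]
opening: 0.0296
```

```bash
python3 s.py 3; python3 go.py 613.4 297 140 -83 48
```

```text
t 6.95 pos [597.5 152.8 134.3] yaw -83.7 d [ 15.9 144.2   5.7] tilt [-0.9997  0.0154 -0.0211] F [ 0.2 -0.1 -0.4] open 0.0295 j6 1.6
0 [-1.8, -35.4, -8.0] -0.003
1 [-1.8, -35.3, -8.1] -0.003
2 [-1.8, -35.3, -8.2] -0.003
3 [-1.8, -35.3, -8.3] -0.003
```

Call:
send_rows([
  {"hand": -1, "slide": [-2, -48, -11], "spin": -0.003},
  {"hand": -1, "slide": [-2, -48, -11], "spin": -0.003},
  {"hand": -1, "slide": [-2, -45, -11], "spin": -0.003},
])

```text
time: 7.25
tool_pos: [0.6154, 0.2891, 0.1356]
tool_rot: [2.275, 1.545, -0.756]
contact_force: [0.0, -0.9, -0.4]
opening: 0.0296
```

```bash
python3 s.py 3; python3 go.py 613.4 297 140 -83 48
```

```text
t 7.4 pos [614.7 290.7 135. ] yaw -83.4 d [-1.3  6.3  5. ] tilt [-0.9997  0.0192 -0.0166] F [ 0.2 -0.4 -0.3] open 0.03 j6 1.8
0 [-5.1, -6.3, 0.5] -0.008
```

Call:
send_rows([
  {"hand": -1, "slide": [-30, -6, 0], "spin": 0},
  {"hand": -1, "slide": [0, 0, 0], "spin": 0},
])

```text
time: 7.6
tool_pos: [0.6136, 0.294, 0.1632]
tool_rot: [2.12, 1.546, -0.909]
contact_force: [0.9, 0.7, 0.2]
opening: 0.0298
```

```bash
python3 go.py 613.4 297 140 -83 48;python3 s.py 3; python3 go.py 613.4 297 110 -83 60
```

```text
t 7.6 pos [613.6 294.  163.2] yaw -83.5 d [ -0.2   3.  -23.2] tilt [-0.9997  0.0215 -0.0131] F [0.9 0.7 0.2] open 0.0298 j6 1.81
0 [23.1, -3.5, 0.2] -0.01
t 7.75 pos [611.4 292.4 158.3] yaw -83.6 d [  2.    4.6 -48.3] tilt [-0.9997  0.0237 -0.0044] F [-1.1 -0.6 -0.8] open 0.0297 j6 1.81
0 [48.2, -5.5, -2.3] -0.011
```

Call:
send_rows([
  {"hand": -1, "slide": [45, -7, -2], "spin": 0},
])

```text
time: 7.85
tool_pos: [0.617, 0.2981, 0.1188]
tool_rot: [2.249, 1.544, -0.783]
contact_force: [0.4, -0.1, -1.0]
opening: 0.0299
```

```bash
python3 s.py 3; python3 go.py 613.2 298.3 65 -83 60; python3 -c "
from h import *
print(observe()['qpos'].round(3))"
```

```text
t 8.0 pos [610.6 296.7 109.3] yaw -83.6 d [  2.6   1.6 -44.3] tilt [-0.9997  0.026   0.0043] F [-0.1 -0.8 -0.8] open 0.0296 j6 1.82
0 [44.2, -2.5, -2.9] -0.011
[ 0.351  0.73   1.188 -0.026  1.234  1.819]
```

Call:
send_rows([
  {"hand": -1, "slide": [38, -2, -3], "spin": -0.01},
])

```text
time: 8.1
tool_pos: [0.6174, 0.2988, 0.0776]
tool_rot: [1.874, 1.546, -1.147]
contact_force: [0.5, 0.6, 2.0]
opening: 0.0296
```

```bash
python3 s.py 3; python3 go.py 613.2 298.4 59.5 -83 60; python3 -c "
from h import *
p=cam('top');cv2.imwrite('pics/t5.png',cv2.resize(p['pixels'][140:332,30:286],None,fx=3,fy=3))
p=cam('scene');cv2.imwrite('pics/s5.png',cv2.resize(p['pixels'][60:252,200:456],None,fx=3,fy=3))"
```

```text
t 8.25 pos [612.1 296.9  70. ] yaw -83.1 d [  1.1   1.5 -10.5] tilt [-0.9996  0.0273  0.0095] F [ 0.  -0.5 -0.5] open 0.0298 j6 1.81
0 [10.4, -1.6, -1.4] -0.002
```

View pics/s5.png

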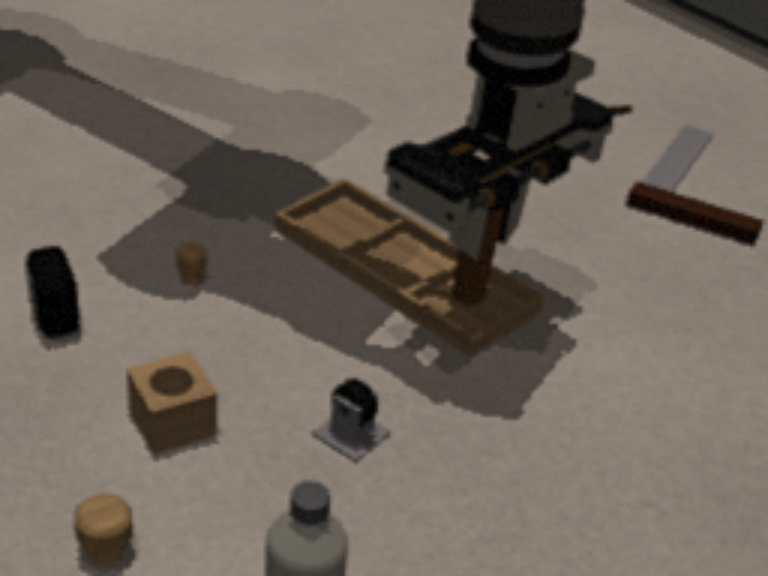

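Call:
send_rows([
  {"hand": -1, "slide": [9, -2, -2], "spin": 0},
])

```text
time: 8.45
tool_pos: [0.6178, 0.3005, 0.0678]
tool_rot: [1.702, 1.546, -1.32]
contact_force: [0.2, -0.9, -0.4]
opening: 0.0302
```

```bash
python3 s.py 3; python3 go.py 613.2 298.4 59 -83 60
```

```text
t 8.6 pos [616.2 300.2  65. ] yaw -83.1 d [-3.  -1.8 -6. ] tilt [-0.9997  0.0253  0.0016] F [ 0.6  1.1 -0.7] open 0.0297 j6 1.81
0 [6.0, 1.3, 3.2] -0.002
```

Call:
send_rows([
  {"hand": -1, "slide": [6, 1, 3], "spin": 0},
])

```text
time: 8.7
tool_pos: [0.6142, 0.2991, 0.0602]
tool_rot: [1.616, 1.546, -1.405]
contact_force: [-0.1, 0.4, -1.0]
opening: 0.0295
```

```bash
python3 s.py 3; python3 go.py 613.2 298.4 59 -83 60
```

```text
t 8.85 pos [613.2 298.7  59.1] yaw -83.1 d [ 0.  -0.3 -0.1] tilt [-0.9997  0.0253  0.0016] F [0.2 0.  0.6] open 0.0301 j6 1.81
0 [0.1, 0.3, 0.0] -0.002
```

Call:
send_rows([
  {"hand": -1, "slide": [1.5, 0, 0], "spin": 0},
])

```text
time: 8.95
tool_pos: [0.6136, 0.2987, 0.0589]
tool_rot: [1.562, 1.546, -1.459]
contact_force: [-1.4, -1.1, 11.7]
opening: 0.0297
```

```bash
python3 s.py 3; python3 go.py 613.2 298.4 59 -83 60
```

```text
t 9.1 pos [613.5 298.7  58.9] yaw -83.1 d [-0.3 -0.3  0.1] tilt [-9.997e-01  2.520e-02  4.000e-04] F [-2.1 -1.5  7.3] open 0.0298 j6 1.81
0 [-0.1, 0.2, 0.3] -0.002
```

Call:
send_rows([
  {"hand": 0.4, "slide": [0, 0, 0], "spin": 0},
])

```text
time: 9.2
tool_pos: [0.6135, 0.2987, 0.0593]
tool_rot: [1.569, 1.546, -1.452]
contact_force: [-0.4, -0.4, -0.2]
opening: 0.0341
```

```bash
python3 s.py 8; python3 go.py 613.2 298.4 150 -83 48
```

```text
t 9.6 pos [613.4 298.7  58.7] yaw -83.1 d [-0.2 -0.3 91.3] tilt [-9.997e-01  2.520e-02  8.000e-04] F [-0.6 -0.5 -0.3] open 0.0623 j6 1.81
0 [-45.6, 1.3, 0.1] -0.001
1 [-45.6, 1.3, 0.1] -0.001
```

Call:
send_rows([
  {"hand": 0.4, "slide": [-30, 1, 0], "spin": 0},
])

```text
time: 9.7
tool_pos: [0.6107, 0.2974, 0.0843]
tool_rot: [1.224, 1.542, -1.797]
contact_force: [-1.1, -0.9, 0.1]
opening: 0.0644
```

```bash
python3 s.py 3;  python3 go.py 613.2 298.4 150 -83 48;python3 -c "
from h import *
p=cam('scene');cv2.imwrite('pics/s6.png',cv2.resize(p['pixels'][60:252,200:456],None,fx=3,fy=3))"
```

```text
t 9.85 pos [614.8 298.9  90.8] yaw -83.1 d [-1.6 -0.5 59.2] tilt [-0.9997  0.0242 -0.0036] F [-0.2  1.2 -0.5] open 0.0643 j6 1.81
0 [-29.6, 0.9, 0.7] -0.001
1 [-29.6, 0.9, 0.7] -0.001
```

View pics/s6.png

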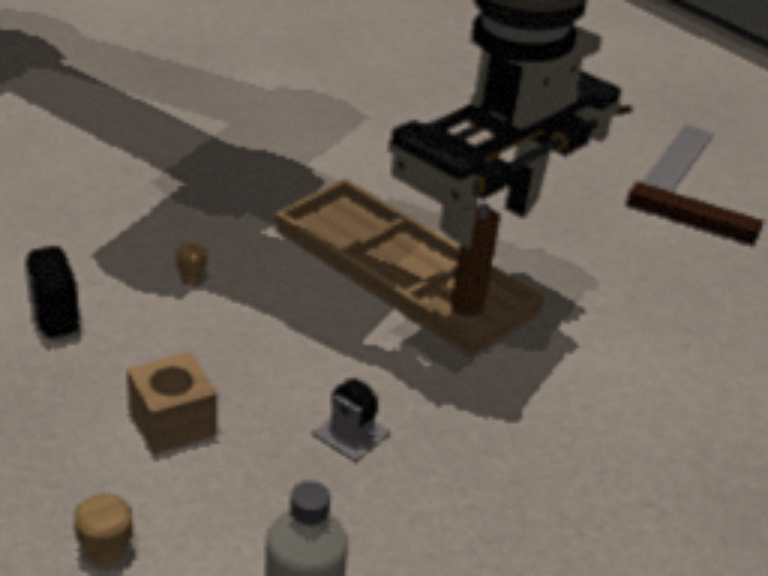

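Call:
send_rows([
  {"hand": 0.6, "slide": [-45, 1, 0], "spin": 0},
])

```text
time: 10.0
tool_pos: [0.6097, 0.2971, 0.1268]
tool_rot: [1.11, 1.539, -1.911]
contact_force: [-0.3, 0.1, -0.7]
opening: 0.0686
```

```bash
python3 s.py 2;  python3 go.py 674.8 -102.3 120 -83 48
```

```text
t 10.1 pos [616.2 299.7 139.2] yaw -83.1 d [  58.6 -402.   -19.2] tilt [-0.9997  0.0229 -0.0092] F [0.2 0.6 0.5] open 0.0724 j6 1.81
0 [3.2, 45.1, -1.1] -0.0
1 [3.2, 45.1, -1.1] -0.0
2 [3.2, 45.1, -1.0] -0.0
3 [3.2, 45.1, -1.0] -0.0
4 [3.2, 45.1, -1.0] -0.0
5 [3.2, 45.1, -1.0] -0.0
6 [3.2, 45.1, -1.0] -0.0
7 [3.2, 45.1, -1.0] -0.0
8 [3.2, 45.1, -1.0] -0.0
```

Call:
send_rows([
  {"hand": 0.6, "slide": [0, 46, -1], "spin": 0},
  {"hand": 0.6, "slide": [2, 46, -1], "spin": 0},
  {"hand": 0.6, "slide": [2, 46, -1], "spin": 0},
  {"hand": 0.6, "slide": [2, 46, -1], "spin": 0},
  {"hand": 0.6, "slide": [2, 46, -1], "spin": 0},
  {"hand": 0.6, "slide": [2, 46, -1], "spin": 0},
  {"hand": 0.6, "slide": [2, 46, -1], "spin": 0},
  {"hand": 0.6, "slide": [2, 46, -1], "spin": 0},
])

```text
time: 10.9
tool_pos: [0.6688, -0.0693, 0.1267]
tool_rot: [1.859, 1.55, -1.15]
contact_force: [0.3, 0.3, 0.4]
opening: 0.0738
```

```bash
python3 s.py 3;  python3 go.py 674.8 -102.3 120 -83 48
```

```text
t 11.05 pos [668.7 -70.8 126.3] yaw -82.7 d [  6.1 -31.5  -6.3] tilt [-0.9998  0.0197 -0.0053] F [0.3 0.3 0.6] open 0.0734 j6 1.24
0 [6.9, 31.8, -2.0] 0.006
```

Call:
send_rows([
  {"hand": 0.6, "slide": [45, 32, -2], "spin": 0},
])

```text
time: 11.15
tool_pos: [0.6775, -0.0956, 0.0933]
tool_rot: [2.18, 1.544, -0.831]
contact_force: [1.3, -1.0, 0.7]
opening: 0.0735
```

```bash
python3 s.py 3;  python3 go.py 674.6 -102.3 19 -83 48
python3 - <<'E'
from h import *
p=cam('wrist'); cv2.imwrite('pics/w7.png',p['pixels']); C=cloud(p)
P=C[(np.hypot(C[:,0]-.6746,C[:,1]+.1023)<.03)&(C[:,2]>.028)&(C[:,2]<.06)]; print(len(P)); 
if len(P)>9: print(cv2.minEnclosingCircle((P[:,:2]*1000).astype(np.float32)),P[:,2].max())
E
```

```text
t 11.3 pos [672.2 -97.6  84.9] yaw -82.7 d [  2.4  -4.7 -65.9] tilt [-0.9999  0.017   0.001 ] F [0.4 0.9 0.8] open 0.0737 j6 1.2
0 [33.0, 1.9, -0.9] 0.002
1 [33.0, 1.9, -1.0] 0.002
2387
((673.7471313476562, -102.05721282958984), 20.811342239379883) 0.04447065071836989
```

Wrist view confirms the knob at (674, -102).

Call:
send_rows([
  {"hand": 0.6, "slide": [42, 4, -1], "spin": 0},
])

```text
time: 11.45
tool_pos: [0.6801, -0.1005, 0.0521]
tool_rot: [2.185, 1.543, -0.826]
contact_force: [1.2, -0.7, 0.3]
opening: 0.0732
```

```bash
python3 s.py 3;  python3 go.py 674.2 -102.2 19 -83 48
```

```text
t 11.6 pos [673.5 -99.5  43.7] yaw -82.6 d [  0.7  -2.7 -24.7] tilt [-0.9999  0.0158  0.0022] F [-0.7 -0.3  0.5] open 0.0736 j6 1.2
0 [24.7, 2.4, -0.4] 0.007
```

Call:
send_rows([
  {"hand": 0.6, "slide": [24, 3, 1], "spin": 0},
])

```text
time: 11.7
tool_pos: [0.6765, -0.1021, 0.0252]
tool_rot: [1.909, 1.551, -1.102]
contact_force: [1.5, -0.3, -0.0]
opening: 0.0738
```

```bash
python3 s.py 3;  python3 go.py 674.2 -102.2 19 -83 48
```

```text
t 11.85 pos [ 672.8 -101.9   20.6] yaw -82.5 d [ 1.4 -0.3 -1.6] tilt [-0.9999  0.0153  0.0029] F [-0.1  0.7  0.6] open 0.0737 j6 1.19
0 [1.6, 0.4, -1.4] 0.008
```

Call:
send_rows([
  {"hand": -1, "slide": [2, 0, -1], "spin": 0.008},
], grip_force=12)

```text
time: 11.95
tool_pos: [0.6749, -0.1016, 0.021]
tool_rot: [1.568, 1.554, -1.451]
contact_force: [0.0, 0.3, -0.8]
opening: 0.0691
```

```bash
python3 s.py 11;  python3 go.py 674.2 -102.2 75 -83 48; python3 s.py 2;  python3 go.py 674.2 -102.2 75 -83 60
```

```text
t 12.5 pos [ 674.  -101.9   19.1] yaw -83.0 d [ 0.2 -0.3 55.9] tilt [-0.9999  0.0156  0.0021] F [-0.1 -0.2  3.2] open 0.0411 j6 1.2
0 [-27.9, 0.6, -0.0] 0.0
1 [-27.9, 0.6, -0.0] 0.0
t 12.6 pos [ 674.  -101.9   19.1] yaw -83.0 d [ 0.2 -0.3 55.9] tilt [-0.9999  0.0156  0.0021] F [-0.9  0.2  4.2] open 0.0419 j6 1.2
0 [-55.9, 1.2, -0.1] 0.0
```

Call:
send_rows([
  {"hand": -1, "slide": [-45, 1, 0], "spin": 0},
  {"hand": -1, "slide": [-45, 1, 0], "spin": 0},
])

```text
time: 12.8
tool_pos: [0.6697, -0.1015, 0.1025]
tool_rot: [0.494, 1.551, -2.525]
contact_force: [0.7, -0.4, -0.5]
opening: 0.0412
```

```bash
python3 s.py 2;  python3 go.py 458.6 278 105 -83 48
```

```text
t 12.9 pos [ 673.5 -102.5  108.8] yaw -83.0 d [-214.9  380.5   -3.8] tilt [-0.9999  0.0144  0.0054] F [0.4 0.  0.3] open 0.0413 j6 1.2
0 [-0.1, -40.4, 16.7] 0.0
1 [-0.1, -40.4, 16.7] 0.0
2 [-0.1, -40.4, 16.7] 0.0
3 [-0.1, -40.4, 16.7] 0.0
4 [-0.1, -40.4, 16.7] 0.0
5 [-0.1, -40.4, 16.7] 0.0
6 [-0.1, -40.4, 16.7] 0.0
7 [-0.1, -40.4, 16.7] 0.0
8 [-0.1, -40.4, 16.7] 0.0
9 [-0.1, -40.4, 16.7] 0.0
```

Call:
send_rows([
  {"hand": -1, "slide": [0, -43, 18], "spin": 0},
  {"hand": -1, "slide": [0, -43, 18], "spin": 0},
  {"hand": -1, "slide": [0, -43, 18], "spin": 0},
  {"hand": -1, "slide": [0, -43, 18], "spin": 0},
  {"hand": -1, "slide": [0, -43, 18], "spin": 0},
  {"hand": -1, "slide": [0, -43, 18], "spin": 0},
  {"hand": -1, "slide": [0, -43, 18], "spin": 0},
  {"hand": -1, "slide": [0, -43, 18], "spin": 0},
])

```text
time: 13.7
tool_pos: [0.4838, 0.2258, 0.0986]
tool_rot: [1.215, 1.553, -1.816]
contact_force: [1.0, 0.1, 0.1]
opening: 0.0416
```

```bash
python3 s.py 3;  python3 go.py 458.6 278 90 -83 48
```

```text
t 13.85 pos [483.5 226.6  98.6] yaw -83.4 d [-24.9  51.4  -8.6] tilt [-0.9998  0.0167  0.0069] F [ 0.6 -2.2 -0.8] open 0.0411 j6 1.77
0 [3.9, -27.1, 9.4] -0.003
1 [3.9, -27.1, 9.3] -0.003
```

Call:
send_rows([
  {"hand": -1, "slide": [5, -27, 10], "spin": 0},
  {"hand": -1, "slide": [5, -27, 10], "spin": 0},
])

```text
time: 14.05
tool_pos: [0.4598, 0.2756, 0.0875]
tool_rot: [1.324, 1.552, -1.706]
contact_force: [0.5, -0.4, -0.5]
opening: 0.0414
```

```bash
python3 s.py 3;  python3 go.py 458.6 278 26 -83 48
```

```text
t 14.2 pos [459.2 275.9  87.3] yaw -83.4 d [ -0.6   2.1 -61.3] tilt [-0.9998  0.0182  0.0055] F [0.2 0.1 0. ] open 0.0415 j6 1.87
0 [30.6, -1.6, 0.0] -0.004
1 [30.6, -1.6, 0.0] -0.004
```

Call:
send_rows([
  {"hand": -1, "slide": [42, -3, 0], "spin": 0},
])

```text
time: 14.3
tool_pos: [0.4638, 0.2786, 0.0491]
tool_rot: [1.948, 1.554, -1.08]
contact_force: [0.3, 0.2, -0.8]
opening: 0.0409
```

```bash
python3 s.py 3;  python3 go.py 458.6 278 26 -83 48
```

```text
t 14.45 pos [457.9 276.1  43.5] yaw -83.5 d [  0.7   1.9 -17.5] tilt [-0.9997  0.0201  0.0108] F [-0.2 -0.3  0.4] open 0.0416 j6 1.88
0 [17.4, -2.2, -1.1] -0.009
```

Call:
send_rows([
  {"hand": -1, "slide": [16, -3, -1], "spin": 0},
])

```text
time: 14.55
tool_pos: [0.4609, 0.2784, 0.0298]
tool_rot: [1.241, 1.551, -1.789]
contact_force: [0.4, -0.9, -0.2]
opening: 0.041
```

```bash
python3 s.py 3;  python3 go.py 458.6 278 24 -83 48
```

```text
t 14.7 pos [459.  278.   28.1] yaw -83.6 d [-0.4 -0.  -4.1] tilt [-0.9997  0.0204  0.0111] F [-0.7  0.5 -0.3] open 0.0414 j6 1.88
0 [4.1, -0.1, 0.3] -0.01
```

Call:
send_rows([
  {"hand": -1, "slide": [4.5, 0, 0], "spin": 0},
])

```text
time: 14.8
tool_pos: [0.4602, 0.2779, 0.0253]
tool_rot: [1.169, 1.549, -1.861]
contact_force: [0.1, 0.6, -0.6]
opening: 0.041
```

```bash
python3 s.py 3;  python3 go.py 458.6 278 24 -83 48
```

```text
t 14.95 pos [459.4 277.8  24.4] yaw -83.6 d [-0.8  0.2 -0.4] tilt [-0.9997  0.0201  0.0101] F [-0.5  0.6 -0.8] open 0.041 j6 1.88
0 [0.4, -0.3, 0.7] -0.01
```

Call:
send_rows([
  {"hand": -1, "slide": [1, 0, 0], "spin": 0},
])

```text
time: 15.05
tool_pos: [0.4596, 0.2779, 0.0241]
tool_rot: [1.131, 1.549, -1.899]
contact_force: [-2.0, 0.1, 5.9]
opening: 0.0411
```

```bash
python3 s.py 3;  python3 go.py 458.6 278 24 -83 48
```

```text
t 15.2 pos [459.5 277.9  24.1] yaw -83.6 d [-0.9  0.1 -0.1] tilt [-0.9998  0.02    0.0095] F [-1.9 -1.1  6.7] open 0.0408 j6 1.88
0 [0.1, -0.2, 0.9] -0.01
```

Contact. Release to about 62 mm, then rise.

Call:
send_rows([
  {"hand": 0.4, "slide": [-0.5, 0, 0], "spin": 0},
])

```text
time: 15.3
tool_pos: [0.4596, 0.278, 0.0248]
tool_rot: [1.148, 1.549, -1.881]
contact_force: [0.6, 0.1, 0.3]
opening: 0.0453
```

```bash
python3 s.py 6;  python3 go.py 458.6 278 110 -83 48
```

```text
t 15.6 pos [459.4 277.9  24.5] yaw -83.6 d [-0.8  0.1 85.5] tilt [-0.9998  0.0201  0.0096] F [ 0.6  0.1 -0.3] open 0.0636 j6 1.88
0 [-42.8, 0.7, 0.8] -0.005
1 [-42.8, 0.7, 0.8] -0.005
```

Call:
send_rows([
  {"hand": 0.4, "slide": [-25, 0, 0], "spin": 0},
])

```text
time: 15.7
tool_pos: [0.4576, 0.2774, 0.047]
tool_rot: [0.945, 1.544, -2.084]
contact_force: [1.3, -0.4, -0.1]
opening: 0.064
```

```bash
python3 s.py 2;  python3 go.py 458.6 278 110 -83 48;python3 -c "
from h import *
p=cam('scene');cv2.imwrite('pics/s8.png',cv2.resize(p['pixels'][60:252,200:456],None,fx=3,fy=3))"
```

```text
t 15.8 pos [461.2 279.2  51.5] yaw -83.6 d [-2.6 -1.2 58.5] tilt [-0.9998  0.0188  0.0054] F [ 1.2 -0.5  0.1] open 0.0641 j6 1.88
0 [-29.2, 1.0, 1.5] -0.005
1 [-29.2, 1.0, 1.5] -0.005
```

View pics/s8.png

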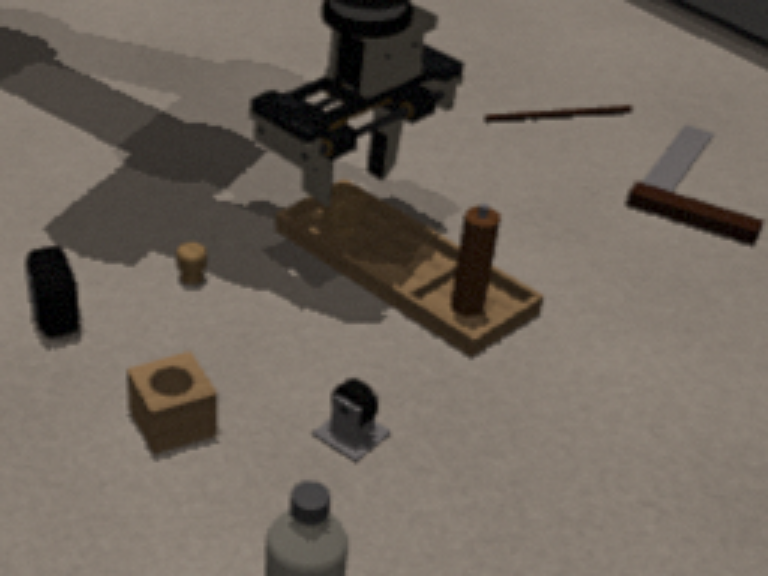

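Call:
send_rows([
  {"hand": 0, "slide": [-45, 1, 1], "spin": 0},
  {"hand": 0, "slide": [-5, 45, -5], "spin": 0},
  {"hand": 0, "slide": [0, 48, -6], "spin": 0},
  {"hand": 0, "slide": [0, 48, -6], "spin": 0},
  {"hand": 0, "slide": [0, 48, -6], "spin": 0},
  {"hand": 0, "slide": [0, 48, -6], "spin": 0},
  {"hand": 0, "slide": [0, 48, -6], "spin": 0},
  {"hand": 0, "slide": [0, 48, -6], "spin": 0},
])

```text
time: 16.65
tool_pos: [0.5382, -0.0527, 0.102]
tool_rot: [0.978, 1.548, -2.039]
contact_force: [1.2, 1.0, -0.3]
opening: 0.0457
```

```bash
python3 s.py 3;  python3 go.py 457.3 -120 100 -83 48
```

```text
t 16.8 pos [538.5 -53.7 101.8] yaw -83.2 d [-81.2 -66.3  -1.8] tilt [-0.9997  0.0192  0.0125] F [-0.4  0.5  1.1] open 0.0457 j6 1.24
0 [1.3, 18.7, 29.5] -0.001
1 [1.3, 18.7, 29.5] -0.001
2 [1.3, 18.7, 29.5] -0.001
```

Call:
send_rows([
  {"hand": 0, "slide": [0, 22, 29], "spin": 0},
  {"hand": 0, "slide": [0, 22, 29], "spin": 0},
  {"hand": 0, "slide": [1, 20, 28], "spin": 0},
])

```text
time: 17.1
tool_pos: [0.4597, -0.1246, 0.1005]
tool_rot: [0.889, 1.549, -2.127]
contact_force: [0.2, -1.0, 0.5]
opening: 0.0455
```

```bash
python3 s.py 3;  python3 go.py 457.3 -120 75 -83 48
python3 - <<'E'
from h import *
p=cam('wrist'); cv2.imwrite('pics/w9.png',p['pixels']); C=cloud(p)
for z0,z1 in [(.02,.06),(.006,.013)]:
    P=C[(np.hypot(C[:,0]-.4573,C[:,1]+.12)<.03)&(C[:,2]>z0)&(C[:,2]<z1)]; print(len(P)); 
    if len(P)>9: print(cv2.minEnclosingCircle((P[:,:2]*1000).astype(np.float32)),P[:,2].max(),np.median(P,0))
E
```

```text
t 17.25 pos [ 459.6 -124.8  100.7] yaw -83.0 d [ -2.3   4.8 -25.7] tilt [-0.9998  0.0163  0.0141] F [ 0.4  0.8 -0.6] open 0.0457 j6 1.05
0 [25.6, -5.5, 1.3] 0.0
339
((456.3420715332031, -120.0202407836914), 5.517829895019531) 0.05758372427085373 [ 0.45926201 -0.11981517  0.05323903]
1295
((456.1354675292969, -120.17536163330078), 21.841205596923828) 0.012879061783397372 [ 0.46138159 -0.11863434  0.01030422]
```

View pics/w9.png

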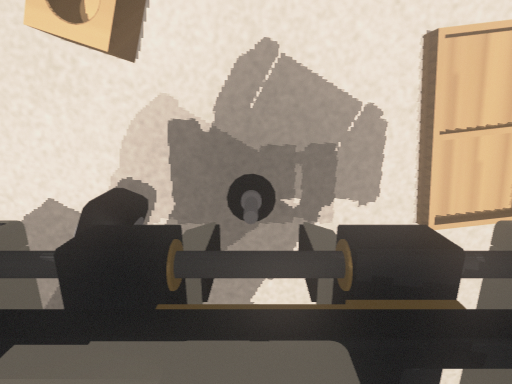

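Call:
send_rows([
  {"hand": 0, "slide": [40, -5, 2], "spin": 0},
])

```text
time: 17.4
tool_pos: [0.4625, -0.1213, 0.0641]
tool_rot: [1.46, 1.548, -1.558]
contact_force: [-0.2, 0.8, -1.0]
opening: 0.0455
```

```bash
python3 s.py 3;  python3 go.py 456.8 -120.1 25 -83 48
```

```text
t 17.55 pos [ 456.7 -118.6   59.5] yaw -82.8 d [  0.1  -1.5 -34.5] tilt [-0.9998  0.0141  0.0173] F [-0.1  0.1  0.3] open 0.0463 j6 1.06
0 [34.5, 1.0, -0.5] 0.003
```

Call:
send_rows([
  {"hand": 0, "slide": [34, 1, 0], "spin": 0},
])

```text
time: 17.65
tool_pos: [0.4605, -0.1208, 0.0288]
tool_rot: [1.103, 1.55, -1.911]
contact_force: [0.3, -0.6, -0.4]
opening: 0.0458
```

```bash
python3 s.py 3;  python3 go.py 456.8 -120.1 25 -83 48
```

```text
t 17.8 pos [ 456.  -119.4   25.4] yaw -82.8 d [ 0.8 -0.7 -0.4] tilt [-0.9997  0.0126  0.0197] F [0.3 0.4 0.8] open 0.0457 j6 1.06
0 [0.4, 0.8, -0.7] 0.004
```

Call:
send_rows([
  {"hand": -1, "slide": [0, 1, 0], "spin": 0},
], grip_force=15)

```text
time: 17.9
tool_pos: [0.4572, -0.1204, 0.0268]
tool_rot: [0.627, 1.548, -2.388]
contact_force: [-1.0, -0.2, -0.1]
opening: 0.0417
```

```bash
python3 s.py 11;  python3 go.py 456.8 -120.1 100 -83 48; python3 s.py 2;  python3 go.py 456.8 -120.1 75 -83 60
```

```text
t 18.45 pos [ 456.4 -120.4   25.9] yaw -82.8 d [ 0.4  0.3 74.1] tilt [-0.9997  0.0128  0.0191] F [-2.   0.3  5.3] open 0.011 j6 1.06
0 [-37.1, 0.4, 0.5] 0.002
1 [-37.1, 0.4, 0.5] 0.002
t 18.55 pos [ 456.4 -120.4   25.9] yaw -82.8 d [ 0.4  0.3 49.1] tilt [-0.9997  0.0128  0.0192] F [-0.   1.5  5.9] open 0.0104 j6 1.06
0 [-49.1, 0.4, 0.5] 0.004
```

Call:
send_rows([
  {"hand": -1, "slide": [-45, 0, 0], "spin": 0},
])

```text
time: 18.65
tool_pos: [0.4537, -0.1184, 0.067]
tool_rot: [0.236, 1.541, -2.78]
contact_force: [0.6, -0.8, -0.1]
opening: 0.0107
```

```bash
python3 s.py 3
```

Call:
send_rows([
  {"hand": -1, "slide": [-35, 0, 0], "spin": 0},
])

```text
time: 18.9
tool_pos: [0.4562, -0.1187, 0.1045]
tool_rot: [0.448, 1.546, -2.568]
contact_force: [0.4, -0.4, -0.8]
opening: 0.0105
```

```bash
python3 s.py 3; python3 go.py 536 287.6 110 -83 48
```

```text
t 19.05 pos [ 460.  -120.2  108.5] yaw -82.8 d [ 76.  407.8   1.5] tilt [-0.9998  0.017   0.0123] F [-0.2 -0.5 -1.3] open 0.0106 j6 1.06
0 [-1.1, -43.9, -14.1] 0.0
1 [-1.1, -43.9, -14.0] 0.0
2 [-1.1, -43.9, -14.0] 0.0
3 [-1.1, -43.9, -14.0] 0.0
4 [-1.1, -43.9, -14.0] 0.0
5 [-1.1, -43.9, -14.0] 0.0
6 [-1.1, -43.9, -14.0] 0.0
7 [-1.1, -43.9, -13.9] 0.0
8 [-1.1, -43.9, -13.9] 0.0
```

Call:
send_rows([
  {"hand": -1, "slide": [-1, -44, -14], "spin": 0},
  {"hand": -1, "slide": [-1, -45, -14], "spin": 0},
  {"hand": -1, "slide": [-1, -45, -14], "spin": 0},
  {"hand": -1, "slide": [-1, -45, -14], "spin": 0},
  {"hand": -1, "slide": [-1, -45, -14], "spin": 0},
  {"hand": -1, "slide": [-1, -45, -14], "spin": 0},
  {"hand": -1, "slide": [-1, -45, -14], "spin": 0},
  {"hand": -1, "slide": [-1, -45, -14], "spin": 0},
])

```text
time: 19.85
tool_pos: [0.5235, 0.2559, 0.095]
tool_rot: [0.559, 1.535, -2.469]
contact_force: [1.1, -0.5, -0.2]
opening: 0.0106
```

```bash
python3 s.py 3; python3 go.py 536 287.6 100 -83 48
```

```text
t 20.0 pos [523.2 256.6  94.6] yaw -83.3 d [12.8 31.   5.4] tilt [-0.9994  0.0186  0.0303] F [ 0.3 -0.6 -1.4] open 0.0107 j6 1.79
0 [-6.5, -29.2, -16.1] -0.005
```

Call:
send_rows([
  {"hand": -1, "slide": [-16, -29, -16], "spin": 0},
])

```text
time: 20.1
tool_pos: [0.5329, 0.2842, 0.1056]
tool_rot: [0.514, 1.524, -2.512]
contact_force: [1.5, -0.6, 0.0]
opening: 0.0108
```

```bash
python3 s.py 3; python3 go.py 536 287.6 100 -83 48
```

```text
t 20.25 pos [536.3 287.7 108.7] yaw -83.2 d [-0.3 -0.1 -8.7] tilt [-0.9994  0.0188  0.0305] F [-0.4  0.9 -0.4] open 0.0105 j6 1.83
0 [8.7, -0.1, 0.0] -0.004
```

Call:
send_rows([
  {"hand": -1, "slide": [36, 0, 0], "spin": 0},
  {"hand": -1, "slide": [2, 0, 0], "spin": 0},
])

```text
time: 20.45
tool_pos: [0.5343, 0.2839, 0.0686]
tool_rot: [0.557, 1.532, -2.468]
contact_force: [-0.5, -0.5, -1.5]
opening: 0.0106
```

```bash
python3 s.py 3; python3 go.py 536 287.6 31 -83 48
```

```text
t 20.6 pos [538.3 285.8  74.2] yaw -83.3 d [ -2.3   1.8 -43.2] tilt [-0.9996  0.0174  0.0223] F [ 0.1  0.2 -0.5] open 0.0106 j6 1.83
0 [43.2, -2.8, 1.1] -0.006
```

Good, tilt improved. Continue down.

Call:
send_rows([
  {"hand": -1, "slide": [33, -3, 1], "spin": 0},
])

```text
time: 20.7
tool_pos: [0.5405, 0.2888, 0.0463]
tool_rot: [0.928, 1.552, -2.099]
contact_force: [0.8, 0.2, -0.9]
opening: 0.0105
```

```bash
python3 s.py 3; python3 go.py 536 287.6 31 -83 48
```

```text
t 20.85 pos [535.4 287.3  40.9] yaw -83.3 d [ 0.6  0.3 -9.9] tilt [-0.9995  0.0182  0.0251] F [-0.  -0.3  0.3] open 0.0106 j6 1.83
0 [9.8, -0.4, -0.8] -0.006
```

Call:
send_rows([
  {"hand": -1, "slide": [9, 0, 0], "spin": 0},
])

```text
time: 20.95
tool_pos: [0.537, 0.2876, 0.0343]
tool_rot: [0.694, 1.544, -2.332]
contact_force: [1.1, 1.0, 0.5]
opening: 0.0104
```

```bash
python3 s.py 3; python3 go.py 536 287.6 30.5 -83 48
```

```text
t 21.1 pos [535.4 287.1  32.4] yaw -83.4 d [ 0.6  0.5 -1.9] tilt [-0.9995  0.0182  0.0247] F [ 0.1  0.5 -0.6] open 0.0107 j6 1.83
0 [1.9, -0.5, -0.7] -0.006
```

Call:
send_rows([
  {"hand": -1, "slide": [2.5, 0, 0], "spin": 0},
])

```text
time: 21.2
tool_pos: [0.536, 0.2871, 0.031]
tool_rot: [0.662, 1.542, -2.364]
contact_force: [-1.4, -6.5, 17.5]
opening: 0.0107
```

```bash
python3 s.py 3; python3 go.py 536 287.6 30.5 -83 48
```

```text
t 21.35 pos [536.  287.2  31.1] yaw -83.4 d [-0.   0.4 -0.6] tilt [-0.9996  0.0179  0.0229] F [-0.3 -1.2  5.4] open 0.0106 j6 1.83
0 [0.6, -0.5, -0.0] -0.006
```

Contact. Release and rise.

Call:
send_rows([
  {"hand": 0, "slide": [-0.5, 0, 0], "spin": 0},
])

```text
time: 21.45
tool_pos: [0.5363, 0.2873, 0.032]
tool_rot: [0.674, 1.542, -2.351]
contact_force: [-0.4, -0.3, 0.1]
opening: 0.0148
```

```bash
python3 s.py 8;  python3 go.py 536 287 110 -83 48
```

```text
t 21.85 pos [536.  287.2  31.4] yaw -83.3 d [ 0.  -0.2 78.6] tilt [-0.9996  0.0179  0.0232] F [ 0.6 -0.4 -0.1] open 0.0445 j6 1.83
0 [-39.3, 0.8, 0.9] -0.003
1 [-39.3, 0.8, 0.9] -0.003
```

Call:
send_rows([
  {"hand": 0, "slide": [-40, 0, 0], "spin": 0},
])

```text
time: 21.95
tool_pos: [0.5333, 0.2865, 0.0666]
tool_rot: [0.547, 1.531, -2.479]
contact_force: [-0.1, 1.5, 0.1]
opening: 0.0455
```

```bash
python3 s.py 3;  python3 go.py 677.7 116.5 130 -76.5 48
```

```text
t 22.1 pos [538.5 288.7  73.8] yaw -83.3 d [ 139.2 -172.2   56.2] tilt [-0.9997  0.0165  0.0179] F [-0.2  0.  -0.2] open 0.0457 j6 1.83
0 [-11.0, 37.6, -23.5] -0.024
1 [-11.0, 38.2, -22.6] -0.024
2 [-11.0, 38.7, -21.6] -0.024
3 [-11.0, 39.2, -20.7] -0.024
4 [-11.0, 39.7, -19.8] -0.024
```

Call:
send_rows([
  {"hand": 0, "slide": [-45, 0, 0], "spin": 0},
])

```text
time: 22.2
tool_pos: [0.5353, 0.2879, 0.1131]
tool_rot: [0.574, 1.534, -2.451]
contact_force: [0.9, 0.3, -1.1]
opening: 0.0459
```

```bash
python3 s.py 3;  python3 go.py 677.7 116.5 110 -76.5 48;python3 -c "
from h import *
p=cam('scene');cv2.imwrite('pics/s10.png',cv2.resize(p['pixels'][60:252,200:456],None,fx=3,fy=3))"
```

```text
t 22.35 pos [540.8 290.2 121.2] yaw -83.3 d [ 136.9 -173.7  -11.2] tilt [-0.9998  0.0151  0.0125] F [ 1.  -0.3 -0. ] open 0.0459 j6 1.83
0 [2.5, 37.6, -23.2] -0.024
1 [2.5, 38.2, -22.3] -0.024
2 [2.5, 38.7, -21.4] -0.024
3 [2.5, 39.2, -20.5] -0.024
4 [2.5, 39.7, -19.5] -0.024
```

View pics/s10.png

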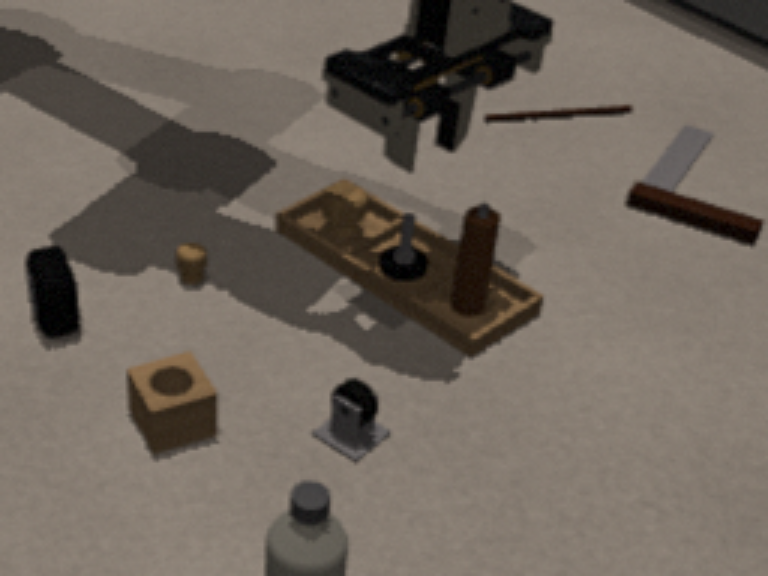

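Call:
send_rows([
  {"hand": 0.3, "slide": [0, 42, -18], "spin": -0.024},
  {"hand": 0.3, "slide": [0, 42, -18], "spin": -0.024},
  {"hand": 0.3, "slide": [0, 42, -21], "spin": -0.024},
  {"hand": 0.3, "slide": [0, 36, -24], "spin": -0.024},
  {"hand": 0.3, "slide": [3, 30, -26], "spin": -0.024},
])

```text
time: 22.9
tool_pos: [0.6723, 0.1175, 0.1088]
tool_rot: [0.337, 1.536, -2.555]
contact_force: [0.4, 0.7, -0.4]
opening: 0.0597
```

```bash
python3 s.py 3;  python3 go.py 677.7 116.5 110 -76.5 48
python3 - <<'E'
from h import *
p=cam('wrist'); cv2.imwrite('pics/w11.png',p['pixels']); C=cloud(p)
for z0,z1,r in [(.0025,.007,.034),(.012,.06,.034),(.036,.0435,.034),(.046,.06,.03)]:
    P=C[(np.hypot(C[:,0]-.6777,C[:,1]-.1165)<r)&(C[:,2]>z0)&(C[:,2]<z1)]; 
    if len(P)>9: print(len(P),cv2.minAreaRect((P[:,:2]*1000).astype(np.float32)),P[:,2].max())
E
```

```text
t 23.05 pos [672.2 117.2 107.1] yaw -75.9 d [ 5.5 -0.7  2.9] tilt [-0.9994  0.0112  0.034 ] F [-0.5  0.5 -0.1] open 0.0598 j6 1.4
0 [-3.0, 2.1, -5.1] 0.011
1190 ((678.8046875, 113.00654602050781), (45.668758392333984, 54.872833251953125), 12.62990665435791) 0.006893989539820289
1225 ((676.5748291015625, 118.14289093017578), (35.529090881347656, 24.47892951965332), 14.124052047729492) 0.05411250366240364
382 ((676.4879150390625, 118.09046936035156), (35.38251876831055, 24.44771957397461), 13.892777442932129) 0.04346798346774042
670 ((676.45947265625, 118.1969985961914), (27.32913589477539, 15.714083671569824), 13.489038467407227) 0.05411250366240364
```

View pics/w11.png

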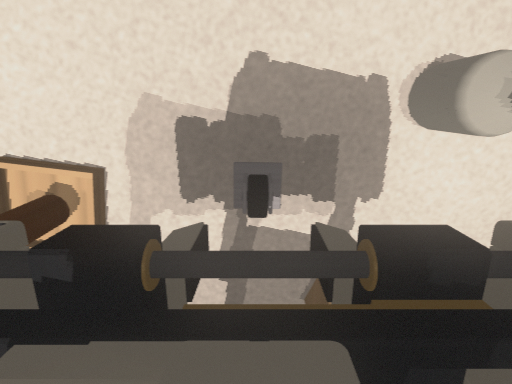

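Call:
send_rows([
  {"hand": 0.3, "slide": [38, 0, -4], "spin": 0},
  {"hand": 0.3, "slide": [1, 0, 0], "spin": 0},
])

```text
time: 23.3
tool_pos: [0.6717, 0.1212, 0.067]
tool_rot: [0.256, 1.533, -2.636]
contact_force: [-1.3, -0.1, -0.5]
opening: 0.0596
```

```bash
python3 s.py 3;  python3 go.py 676.8 118 20 -76 48
```

```text
t 23.45 pos [676.4 121.5  74.5] yaw -75.7 d [  0.4  -3.5 -54.5] tilt [-0.9997  0.012   0.0234] F [-0.4 -1.2  0.3] open 0.0594 j6 1.4
0 [27.2, 1.4, -0.4] 0.003
1 [27.2, 1.4, -0.4] 0.003
```

Call:
send_rows([
  {"hand": 0.3, "slide": [34, 3, -1], "spin": 0},
])

```text
time: 23.55
tool_pos: [0.6816, 0.1197, 0.0475]
tool_rot: [0.94, 1.553, -1.951]
contact_force: [0.9, -0.7, 0.8]
opening: 0.0598
```

```bash
python3 s.py 3;  python3 go.py 676.8 118 20 -76 48
```

```text
t 23.7 pos [676.4 118.7  40.4] yaw -75.7 d [  0.4  -0.7 -20.4] tilt [-0.9996  0.0115  0.0258] F [-0.4 -0.1  0.5] open 0.0598 j6 1.4
0 [20.4, 0.5, -0.8] 0.006
```

Call:
send_rows([
  {"hand": 0.3, "slide": [19, 1, -1], "spin": 0.005},
])

```text
time: 23.8
tool_pos: [0.6798, 0.1183, 0.0261]
tool_rot: [0.616, 1.548, -2.28]
contact_force: [-0.2, -0.8, -0.4]
opening: 0.0596
```

```bash
python3 s.py 3;  python3 go.py 676.8 118 20 -76 48
```

```text
t 23.95 pos [677.1 117.8  22.4] yaw -75.9 d [-0.3  0.2 -2.4] tilt [-0.9996  0.0116  0.026 ] F [0.  0.  0.7] open 0.0594 j6 1.4
0 [2.4, -0.3, 0.1] 0.001
```

Call:
send_rows([
  {"hand": -1, "slide": [0.5, 0, 0], "spin": 0},
], grip_force=15)

```text
time: 24.05
tool_pos: [0.6778, 0.118, 0.0237]
tool_rot: [0.46, 1.544, -2.436]
contact_force: [-0.1, -0.3, 0.9]
opening: 0.0554
```

```bash
python3 s.py 10;  python3 go.py 676.8 118 100 -76 48;python3 s.py 3;  python3 go.py 676.8 118 100 -76 48
```

```text
t 24.55 pos [677.1 117.9  22.2] yaw -75.9 d [-0.3  0.1 77.8] tilt [-0.9996  0.0115  0.0257] F [-0.1  0.5  2.1] open 0.024 j6 1.4
0 [-38.9, 0.4, 1.1] 0.001
1 [-38.9, 0.4, 1.1] 0.001
t 24.7 pos [677.1 117.9  22.2] yaw -75.9 d [-0.3  0.1 77.8] tilt [-0.9996  0.0115  0.0258] F [-0.7  1.2  2.7] open 0.024 j6 1.4
0 [-38.9, 0.4, 1.1] 0.001
1 [-38.9, 0.4, 1.1] 0.001
```

Call:
send_rows([
  {"hand": -1, "slide": [-42, 0, 1], "spin": 0},
])

```text
time: 24.8
tool_pos: [0.6728, 0.1179, 0.0579]
tool_rot: [0.235, 1.531, -2.661]
contact_force: [0.1, 0.2, -1.3]
opening: 0.024
```

```bash
python3 s.py 3
```

Call:
send_rows([
  {"hand": -1, "slide": [-42, 0, 1], "spin": 0},
])

```text
time: 25.05
tool_pos: [0.6745, 0.1185, 0.1023]
tool_rot: [0.297, 1.535, -2.6]
contact_force: [-0.0, -0.5, -1.9]
opening: 0.0239
```

```bash
python3 s.py 3; python3 go.py 577.3 -295.1 110 -76.6 48
```

```text
t 25.2 pos [680.4 119.1 111.5] yaw -75.9 d [-103.1 -414.2   -1.5] tilt [-0.9998  0.0137  0.0144] F [ 1.   0.1 -0.9] open 0.0242 j6 1.4
0 [1.1, 41.9, 22.3] 0.001
1 [1.1, 41.9, 22.2] 0.001
2 [1.1, 41.9, 22.2] 0.001
3 [1.1, 41.9, 22.1] 0.001
4 [1.1, 42.0, 22.1] 0.001
5 [1.1, 42.0, 22.0] 0.001
6 [1.1, 42.0, 22.0] 0.001
7 [1.1, 42.1, 21.9] 0.001
8 [1.1, 42.1, 21.8] 0.001
```

Call:
send_rows([
  {"hand": -1, "slide": [0, 42, 22], "spin": 0},
  {"hand": -1, "slide": [0, 42, 22], "spin": 0.001},
  {"hand": -1, "slide": [0, 42, 22], "spin": 0.001},
  {"hand": -1, "slide": [1, 42, 22], "spin": 0.001},
  {"hand": -1, "slide": [1, 42, 22], "spin": 0.001},
  {"hand": -1, "slide": [1, 42, 22], "spin": 0.001},
  {"hand": -1, "slide": [1, 42, 22], "spin": 0.001},
  {"hand": -1, "slide": [1, 42, 22], "spin": 0.001},
])

```text
time: 26.0
tool_pos: [0.5831, -0.2533, 0.0985]
tool_rot: [0.101, 1.541, -2.79]
contact_force: [1.5, -0.3, -1.7]
opening: 0.0239
```

```bash
python3 s.py 3; python3 go.py 577.3 -295.1 100 -76.6 48
```

```text
t 26.15 pos [ 582.8 -254.7   98.4] yaw -75.9 d [ -5.5 -40.4   1.6] tilt [-0.9996  0.0032  0.0297] F [ 0.   0.2 -1.5] open 0.0236 j6 0.81
0 [-1.0, 37.9, 15.1] 0.011
```

Call:
send_rows([
  {"hand": -1, "slide": [0, 38, 15], "spin": 0.01},
])

```text
time: 26.25
tool_pos: [0.5779, -0.2906, 0.0975]
tool_rot: [-0.029, 1.54, -2.931]
contact_force: [-0.0, 0.0, -0.4]
opening: 0.0239
```

```bash
python3 s.py 3; python3 go.py 577.3 -295.1 60 -76.6 48
```

```text
t 26.4 pos [ 576.8 -295.8   97.5] yaw -76.6 d [  0.5   0.7 -37.5] tilt [-0.9995  0.0023  0.0309] F [-0.  -0.1 -0.5] open 0.0239 j6 0.77
0 [37.4, -0.6, -1.8] -0.0
```

Call:
send_rows([
  {"hand": -1, "slide": [40, 0, -2], "spin": 0},
])

```text
time: 26.5
tool_pos: [0.5811, -0.2965, 0.0617]
tool_rot: [0.393, 1.546, -2.515]
contact_force: [1.8, 0.0, -0.2]
opening: 0.0238
```

```bash
python3 s.py 3; python3 go.py 577.3 -295.1 29 -76.6 48;python3 -c "
from h import *
p=cam('top');cv2.imwrite('pics/t12.png',cv2.resize(p['pixels'][140:332,256:512],None,fx=3,fy=3))"
```

```text
t 26.65 pos [ 575.9 -292.7   54.4] yaw -76.5 d [  1.4  -2.4 -25.4] tilt [-0.9993 -0.0037  0.0361] F [ 0.9 -0.7 -1.3] open 0.0239 j6 0.77
0 [25.4, 2.7, -1.7] 0.001
```

View pics/t12.png

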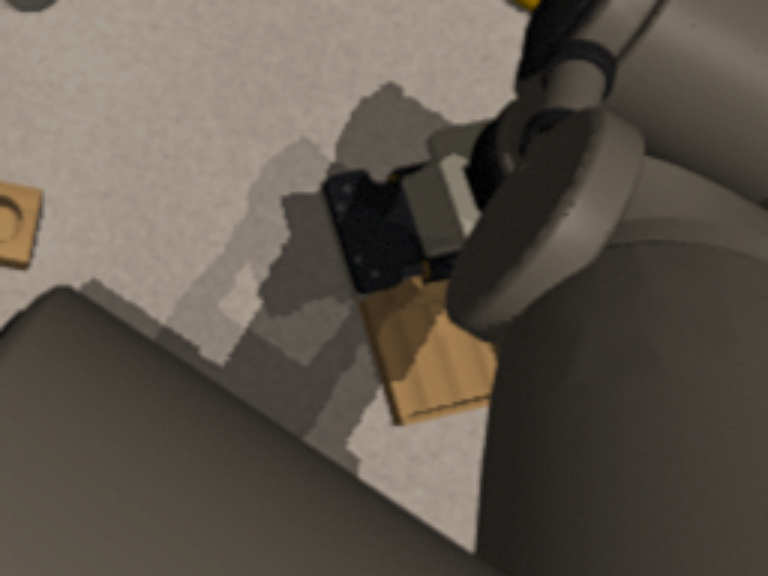

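Call:
send_rows([
  {"hand": -1, "slide": [23, 3, -2], "spin": 0},
])

```text
time: 26.8
tool_pos: [0.5822, -0.2969, 0.038]
tool_rot: [0.2, 1.543, -2.705]
contact_force: [-0.0, -0.5, 0.3]
opening: 0.0241
```

```bash
python3 s.py 3; python3 go.py 577.3 -295.1 27 -76.6 48
```

```text
t 26.95 pos [ 579.2 -295.4   33.8] yaw -76.5 d [-1.9  0.3 -6.8] tilt [-0.9994 -0.0014  0.0339] F [-0.8 -0.4 -0.6] open 0.0242 j6 0.77
0 [6.9, -0.7, 1.5] 0.002
```

Call:
send_rows([
  {"hand": -1, "slide": [6, -0.5, 1.5], "spin": 0},
])

```text
time: 27.05
tool_pos: [0.5788, -0.2956, 0.0301]
tool_rot: [0.042, 1.54, -2.863]
contact_force: [0.9, 0.3, 0.3]
opening: 0.0238
```

```bash
python3 s.py 3; python3 go.py 577.3 -295.1 27 -76.6 48
```

```text
t 27.2 pos [ 577.5 -295.2   28.6] yaw -76.5 d [-0.2  0.1 -1.6] tilt [-0.9994 -0.001   0.0335] F [ 0.1 -0.4 -0.5] open 0.024 j6 0.77
0 [1.6, -0.2, 0.1] 0.002
```

Call:
send_rows([
  {"hand": -1, "slide": [2, 0, 0], "spin": 0},
])

```text
time: 27.3
tool_pos: [0.5779, -0.2955, 0.0275]
tool_rot: [0.004, 1.538, -2.901]
contact_force: [0.2, -0.3, 0.0]
opening: 0.0244
```

```bash
python3 s.py 3; python3 go.py 577.3 -295.1 27 -76.6 48
```

```text
t 27.45 pos [ 577.7 -295.5   27.3] yaw -76.5 d [-0.4  0.4 -0.3] tilt [-9.995e-01 -2.000e-04  3.270e-02] F [0.  0.7 2.1] open 0.0241 j6 0.77
0 [0.3, -0.5, 0.3] 0.002
```

Call:
send_rows([
  {"hand": -1, "slide": [1, 0, 0], "spin": 0},
])

```text
time: 27.55
tool_pos: [0.5777, -0.2954, 0.0272]
tool_rot: [-0.003, 1.538, -2.909]
contact_force: [-3.1, 2.6, 8.3]
opening: 0.0238
```

```bash
python3 s.py 3; python3 go.py 577.3 -295.1 27 -76.6 48
```

```text
t 27.7 pos [ 577.7 -295.4   27.2] yaw -76.5 d [-0.4  0.3 -0.2] tilt [-9.995e-01 -1.000e-04  3.250e-02] F [-2.7  2.   5.1] open 0.0237 j6 0.77
0 [0.2, -0.4, 0.3] 0.002
```

Call:
send_rows([
  {"hand": 0.05, "slide": [0, 0, 0], "spin": 0},
])

```text
time: 27.8
tool_pos: [0.5778, -0.2955, 0.0274]
tool_rot: [0.007, 1.539, -2.899]
contact_force: [0.3, -0.4, -0.2]
opening: 0.028
```

```bash
python3 s.py 8; python3 go.py 577.3 -295.1 27 -76.6 48
```

```text
t 28.2 pos [ 577.7 -295.4   27. ] yaw -76.5 d [-0.4  0.3  0. ] tilt [-9.995e-01 -2.000e-04  3.260e-02] F [ 0.6  0.7 -0.4] open 0.048 j6 0.77
0 [-0.0, -0.4, 0.3] 0.002
```

Call:
send_rows([
  {"hand": 0.05, "slide": [-40, 0, 0], "spin": 0},
])

```text
time: 28.3
tool_pos: [0.5756, -0.2932, 0.0617]
tool_rot: [-0.212, 1.529, -3.118]
contact_force: [0.7, 0.4, 0.2]
opening: 0.0482
```

```bash
python3 s.py 3
```

Call:
send_rows([
  {"hand": 0.05, "slide": [-42, 0, 0], "spin": 0},
])

```text
time: 28.55
tool_pos: [0.5783, -0.2937, 0.1059]
tool_rot: [-0.14, 1.533, -3.046]
contact_force: [-0.4, -0.4, -0.7]
opening: 0.0479
```

```bash
python3 s.py 3; python3 go.py 439.3 124.2 110 -76.6 48
```

```text
t 28.7 pos [ 583.2 -296.5  114.2] yaw -76.5 d [-143.9  420.7   -4.2] tilt [-0.9997  0.008   0.0248] F [-1.  -0.1 -0.6] open 0.0481 j6 0.77
0 [0.2, -44.3, 4.1] 0.0
1 [0.2, -44.3, 4.1] 0.0
2 [0.2, -44.3, 4.2] 0.0
3 [0.2, -44.3, 4.2] 0.0
4 [0.2, -44.3, 4.2] 0.0
5 [0.2, -44.3, 4.2] 0.0
6 [0.2, -44.3, 4.2] 0.0
7 [0.2, -44.3, 4.2] 0.0
8 [0.2, -44.3, 4.2] 0.0
9 [0.2, -44.3, 4.2] 0.0
```

Call:
send_rows([
  {"hand": 0.05, "slide": [0, -47, 4], "spin": 0},
  {"hand": 0.05, "slide": [0, -47, 4], "spin": 0},
  {"hand": 0.05, "slide": [0, -47, 4], "spin": 0},
  {"hand": 0.05, "slide": [0, -47, 4], "spin": 0},
  {"hand": 0.05, "slide": [0, -47, 4], "spin": 0},
  {"hand": 0.05, "slide": [0, -47, 4], "spin": 0},
  {"hand": 0.05, "slide": [0, -47, 4], "spin": 0},
  {"hand": 0.05, "slide": [0, -47, 4], "spin": 0},
])

```text
time: 29.5
tool_pos: [0.4559, 0.0689, 0.1023]
tool_rot: [0.113, 1.536, -2.803]
contact_force: [0.4, 1.6, 0.4]
opening: 0.0482
```

```bash
python3 s.py 3; python3 go.py 439.3 124.2 105 -76.6 48
```

```text
t 29.65 pos [455.8  69.6 102.5] yaw -76.8 d [-16.5  54.6   2.5] tilt [-0.9994  0.0038  0.0356] F [ 0.3 -0.5  0.6] open 0.0478 j6 1.34
0 [-1.3, -28.5, 1.8] -0.001
1 [-1.3, -28.5, 1.8] -0.001
```

Call:
send_rows([
  {"hand": 0.05, "slide": [-1, -29, 2], "spin": 0},
  {"hand": 0.05, "slide": [0, -28, 2], "spin": 0},
])

```text
time: 29.85
tool_pos: [0.44, 0.122, 0.1022]
tool_rot: [0.143, 1.535, -2.772]
contact_force: [0.9, -0.3, -0.2]
opening: 0.048
```

```bash
python3 s.py 3; python3 go.py 439.3 124.2 60 -76.6 48
python3 - <<'E'
from h import *
p=cam('wrist'); cv2.imwrite('pics/w13.png',p['pixels']); C=cloud(p)
P=C[(np.hypot(C[:,0]-.4393,C[:,1]-.1242)<.03)&(C[:,2]>.02)&(C[:,2]<.06)]; print(len(P)); 
if len(P)>9: print(cv2.minEnclosingCircle((P[:,:2]*1000).astype(np.float32)),P[:,2].max())
E
```

```text
t 30.0 pos [440.  122.3 102.3] yaw -76.8 d [ -0.7   1.9 -42.3] tilt [-0.9993  0.0052  0.0359] F [ 0.2 -0.2  0.8] open 0.048 j6 1.46
0 [42.3, -2.3, -1.3] -0.004
871
((438.3356628417969, 124.10612487792969), 13.832673072814941) 0.03456994644544442
```

Call:
send_rows([
  {"hand": 0.05, "slide": [40, -2, 0], "spin": 0},
  {"hand": 0.05, "slide": [2, 0, 0], "spin": 0},
])

```text
time: 30.25
tool_pos: [0.4407, 0.1204, 0.0599]
tool_rot: [0.192, 1.537, -2.723]
contact_force: [-0.9, 0.3, -0.2]
opening: 0.0481
```

```bash
python3 s.py 3; python3 go.py 438.8 124.1 16 -76.6 48
```

```text
t 30.4 pos [444.2 121.2  63.9] yaw -77.0 d [ -5.4   2.9 -47.9] tilt [-0.9997  0.0073  0.0243] F [ 0.3 -0.3  0.2] open 0.0481 j6 1.46
0 [24.0, -2.2, 1.7] -0.004
1 [24.0, -2.2, 1.7] -0.004
```

Call:
send_rows([
  {"hand": 0.05, "slide": [26, -4, 4], "spin": 0},
])

```text
time: 30.5
tool_pos: [0.4429, 0.1236, 0.0412]
tool_rot: [0.506, 1.553, -2.411]
contact_force: [1.0, -0.3, -0.2]
opening: 0.048
```

```bash
python3 s.py 3; python3 go.py 438.8 124.1 16 -76.6 48
```

```text
t 30.65 pos [438.6 123.5  38.5] yaw -77.0 d [  0.2   0.6 -22.5] tilt [-0.9997  0.0072  0.0254] F [0.4 0.1 0. ] open 0.0479 j6 1.47
0 [22.5, -0.7, -0.9] -0.007
```

Call:
send_rows([
  {"hand": 0.05, "slide": [21, -1, -1], "spin": 0},
])

```text
time: 30.75
tool_pos: [0.4418, 0.1245, 0.0203]
tool_rot: [0.404, 1.55, -2.511]
contact_force: [0.1, 0.2, -0.4]
opening: 0.0483
```

```bash
python3 s.py 3; python3 go.py 438.8 124.1 16.5 -76.6 48
```

```text
t 30.9 pos [439.1 124.3  18.2] yaw -77.0 d [-0.3 -0.2 -1.7] tilt [-0.9996  0.0072  0.0257] F [ 0.  -0.2  0.5] open 0.0478 j6 1.47
0 [1.7, 0.1, 0.3] -0.007
```

Call:
send_rows([
  {"hand": -1, "slide": [2, 0, 0], "spin": 0},
], grip_force=10)

```text
time: 31.0
tool_pos: [0.44, 0.1243, 0.0175]
tool_rot: [0.302, 1.546, -2.613]
contact_force: [-0.5, -0.2, 0.5]
opening: 0.0439
```

```bash
python3 s.py 11; python3 go.py 438.8 124.1 100 -76.6 48
```

```text
t 31.55 pos [439.5 124.3  16.8] yaw -77.0 d [-0.7 -0.2 83.2] tilt [-0.9997  0.0074  0.0245] F [0.2 0.4 6.9] open 0.0272 j6 1.47
0 [-41.6, 0.3, 1.4] -0.004
1 [-41.6, 0.3, 1.4] -0.004
```

Call:
send_rows([
  {"hand": -1, "slide": [-40, 0, 0], "spin": 0},
])

```text
time: 31.65
tool_pos: [0.4372, 0.1244, 0.0538]
tool_rot: [0.183, 1.536, -2.732]
contact_force: [0.2, -0.9, -0.3]
opening: 0.0272
```

```bash
python3 s.py 3; python3 go.py 501.5 -313.1 110 -76.6 48
```

```text
t 31.8 pos [441.9 125.1  58.4] yaw -77.0 d [  59.6 -438.2   51.6] tilt [-0.9998  0.0079  0.0202] F [ 0.1  0.6 -0.9] open 0.0274 j6 1.47
0 [-4.7, 44.1, 4.1] -0.001
1 [-4.7, 44.1, 4.2] -0.001
2 [-4.7, 44.1, 4.2] -0.001
3 [-4.7, 44.1, 4.2] -0.001
4 [-4.7, 44.1, 4.3] -0.001
5 [-4.7, 44.1, 4.3] -0.001
6 [-4.7, 44.1, 4.3] -0.001
7 [-4.7, 44.1, 4.4] -0.001
8 [-4.7, 44.1, 4.4] -0.001
9 [-4.7, 44.0, 4.4] -0.001
```

Call:
send_rows([
  {"hand": -1, "slide": [-45, 0, 0], "spin": 0},
])

```text
time: 31.9
tool_pos: [0.4388, 0.1251, 0.0993]
tool_rot: [0.204, 1.538, -2.711]
contact_force: [1.0, 0.6, -0.3]
opening: 0.0274
```

```bash
python3 s.py 3; python3 go.py 501.5 -313.1 110 -76.6 48
```

```text
t 32.05 pos [444.  125.8 104.7] yaw -77.0 d [  57.5 -438.9    5.3] tilt [-0.9998  0.0083  0.016 ] F [ 0.1  0.1 -0.4] open 0.0277 j6 1.47
0 [-0.1, 44.1, 4.3] -0.001
1 [-0.1, 44.1, 4.3] -0.001
2 [-0.1, 44.1, 4.3] -0.001
3 [-0.1, 44.1, 4.4] -0.001
4 [-0.1, 44.1, 4.4] -0.001
5 [-0.1, 44.1, 4.4] -0.001
6 [-0.1, 44.0, 4.5] -0.001
7 [-0.1, 44.0, 4.5] -0.001
8 [-0.1, 44.0, 4.5] -0.001
9 [-0.1, 44.0, 4.5] -0.001
```

Call:
send_rows([
  {"hand": -1, "slide": [-2, 47, 4], "spin": 0},
  {"hand": -1, "slide": [-2, 47, 4], "spin": 0},
  {"hand": -1, "slide": [-1, 47, 4], "spin": 0},
  {"hand": -1, "slide": [-1, 47, 4], "spin": 0},
  {"hand": -1, "slide": [-1, 47, 5], "spin": 0},
  {"hand": -1, "slide": [-1, 47, 5], "spin": 0},
  {"hand": -1, "slide": [-1, 47, 5], "spin": 0},
  {"hand": -1, "slide": [-1, 47, 5], "spin": 0},
])

```text
time: 32.85
tool_pos: [0.4898, -0.2536, 0.1054]
tool_rot: [-0.116, 1.541, -3.018]
contact_force: [1.3, 0.9, -0.6]
opening: 0.0272
```

```bash
python3 s.py 3; python3 go.py 501.5 -313.1 100 -76.6 48
```

```text
t 33.0 pos [ 489.8 -254.4  105.1] yaw -76.5 d [ 11.7 -58.7  -5.1] tilt [-0.9995 -0.0028  0.0299] F [ 1.   1.1 -0.8] open 0.0274 j6 0.74
0 [2.5, 29.9, 1.1] 0.001
1 [2.5, 29.9, 1.1] 0.001
```

Call:
send_rows([
  {"hand": -1, "slide": [2, 30, 2], "spin": 0},
  {"hand": -1, "slide": [2, 30, 2], "spin": 0},
])

```text
time: 33.2
tool_pos: [0.4982, -0.3094, 0.0979]
tool_rot: [-0.284, 1.536, 3.096]
contact_force: [0.2, -0.0, 0.4]
opening: 0.0273
```

```bash
python3 s.py 3; python3 go.py 501.5 -313.1 60 -76.6 48
```

```text
t 33.35 pos [ 498.  -309.8   97.6] yaw -76.5 d [  3.5  -3.3 -37.6] tilt [-0.9994 -0.01    0.0338] F [ 0.2 -0.2 -0.9] open 0.027 j6 0.67
0 [37.5, 4.4, -3.9] 0.002
```

Call:
send_rows([
  {"hand": -1, "slide": [36, 4, -4], "spin": 0},
  {"hand": -1, "slide": [1, 0, 0], "spin": 0},
])

```text
time: 33.55
tool_pos: [0.501, -0.309, 0.0589]
tool_rot: [-0.349, 1.533, 3.031]
contact_force: [-0.1, 0.4, -1.4]
opening: 0.0273
```

```bash
python3 s.py 3; python3 go.py 501.5 -313.1 25 -76.6 48
```

```text
t 33.7 pos [ 504.  -311.6   64.4] yaw -76.4 d [ -2.5  -1.5 -39.4] tilt [-0.9996 -0.0044  0.0287] F [-0.4  0.1  0.1] open 0.0273 j6 0.67
0 [39.5, 1.0, 1.7] 0.004
```

Call:
send_rows([
  {"hand": -1, "slide": [32, 1, 2], "spin": 0},
])

```text
time: 33.8
tool_pos: [0.5049, -0.3148, 0.0376]
tool_rot: [0.2, 1.549, -2.702]
contact_force: [1.1, -0.4, -0.3]
opening: 0.0275
```

```bash
python3 s.py 3; python3 go.py 501.5 -313.1 23 -76.6 48
```

```text
t 33.95 pos [ 500.7 -312.1   32.6] yaw -76.3 d [ 0.8 -1.  -9.6] tilt [-0.9995 -0.0062  0.0302] F [ 0.3  0.2 -0.4] open 0.0271 j6 0.67
0 [9.6, 1.2, -0.8] 0.005
```

Call:
send_rows([
  {"hand": -1, "slide": [9, 1, -1], "spin": 0},
])

```text
time: 34.05
tool_pos: [0.5031, -0.3137, 0.0261]
tool_rot: [-0.102, 1.543, -3.005]
contact_force: [-0.2, -0.3, -0.2]
opening: 0.0274
```

```bash
python3 s.py 3; python3 go.py 501.5 -313.1 21.8 -76.6 48
```

```text
t 34.2 pos [ 502.  -312.9   24.2] yaw -76.3 d [-0.5 -0.2 -2.4] tilt [-0.9995 -0.0058  0.0297] F [ 0.5 -0.  -0.4] open 0.0273 j6 0.67
0 [2.4, 0.1, 0.4] 0.005
```

Call:
send_rows([
  {"hand": -1, "slide": [2.8, 0, 0], "spin": 0},
])

```text
time: 34.3
tool_pos: [0.5024, -0.3133, 0.0223]
tool_rot: [-0.153, 1.542, -3.056]
contact_force: [-0.2, -0.0, -0.9]
opening: 0.0274
```

```bash
python3 s.py 3; python3 go.py 501.5 -313.1 21.8 -76.6 48
```

```text
t 34.45 pos [ 502.3 -313.3   21.9] yaw -76.3 d [-0.8  0.2 -0.1] tilt [-0.9996 -0.0048  0.029 ] F [ 0.5 -0.4  1.4] open 0.0272 j6 0.67
0 [0.1, -0.3, 0.7] 0.005
```

Call:
send_rows([
  {"hand": -1, "slide": [1, 0, 0], "spin": 0},
])

```text
time: 34.55
tool_pos: [0.5025, -0.3133, 0.0218]
tool_rot: [-0.153, 1.542, -3.056]
contact_force: [-1.6, 3.3, 9.8]
opening: 0.0275
```

```bash
python3 s.py 3; python3 go.py 501.5 -313.1 21.8 -76.6 48
```

```text
t 34.7 pos [ 502.4 -313.3   21.8] yaw -76.3 d [-0.9  0.2 -0. ] tilt [-0.9996 -0.0043  0.0286] F [-2.   0.9  6.7] open 0.0275 j6 0.67
0 [0.0, -0.4, 0.8] 0.005
```

Call:
send_rows([
  {"hand": -0.15, "slide": [-0.3, 0, 0], "spin": 0},
])

```text
time: 34.8
tool_pos: [0.5024, -0.3133, 0.0224]
tool_rot: [-0.147, 1.542, -3.049]
contact_force: [-0.2, -0.5, -0.0]
opening: 0.0316
```

```bash
python3 s.py 6; python3 go.py 501.5 -313.1 21.8 -76.6 48
```

```text
t 35.1 pos [ 502.3 -313.3   21.9] yaw -76.3 d [-0.8  0.2 -0.1] tilt [-0.9996 -0.0046  0.0288] F [-0.3  0.8  0.2] open 0.0392 j6 0.67
0 [0.1, -0.3, 0.7] 0.005
```

Call:
send_rows([
  {"hand": -0.15, "slide": [-30, 0, 0], "spin": 0},
])

```text
time: 35.2
tool_pos: [0.5008, -0.3114, 0.0485]
tool_rot: [-0.322, 1.535, 3.059]
contact_force: [2.2, -0.3, -0.4]
opening: 0.0392
```

```bash
python3 s.py 3
```

Call:
send_rows([
  {"hand": 0, "slide": [-45, 0, 0], "spin": 0},
  {"hand": 0, "slide": [-45, 0, 0], "spin": 0},
  {"hand": 0, "slide": [-20, 0, 40], "spin": 0},
  {"hand": 0, "slide": [0, 0, 40], "spin": 0},
])

```text
time: 35.75
tool_pos: [0.4298, -0.3309, 0.1648]
tool_rot: [-0.212, 1.54, -3.11]
contact_force: [-0.1, -0.4, 0.6]
opening: 0.0458
```

```bash
python3 s.py 3; python3 go.py 350 -250 200 -76.6 48
```

```text
t 35.9 pos [ 427.8 -330.5  162.8] yaw -76.3 d [-77.8  80.5  37.2] tilt [-0.9994 -0.0108  0.0327] F [ 1.   0.5 -0.2] open 0.0458 j6 0.55
0 [-11.4, -32.3, 19.2] 0.002
1 [-11.4, -32.3, 19.3] 0.002
2 [-11.4, -32.3, 19.3] 0.002
```

```bash
cat > f.py <<'E'
from h import *
p=cam('scene'); q=cam('top'); cv2.imwrite('pics/fs.png',cv2.resize(p['pixels'][90:282,70:390],(800,480))); cv2.imwrite('pics/ft.png',cv2.resize(q['pixels'],None,fx=1.5,fy=1.5))
exp={'leg':(613.4,297.2,.03,.025),'big':(458.6,278,.03,.025),'foot':(536,287.6,.012,.025),'castor':(577.3,-295.1,.03,.025),'small':(501.5,-313.1,.025,.022),'holder':(590.5,9,.04,.04),'glue':(790.5,-13,.04,.05),'tape':(424.5,-7,.05,.05)}
for n,c in [('scene',p),('top',q)]:
    C=cloud(c)
    for k,(x,y,r,z) in exp.items():
        P=C[(np.hypot(C[:,0]-x/1e3,C[:,1]-y/1e3)<r)&(C[:,2]>z)&(C[:,2]<.13)]
        if len(P)>5: 
            b=cv2.minAreaRect((P[:,:2]*1000).astype(np.float32)); top=P[P[:,2]>P[:,2].max()-.012]; print(n,k,len(P),np.round(b[0],1),np.round(b[1],1),round(b[2],1),'zmax',P[:,2].max().round(4),'topc',np.round(top.mean(0)*1e3,1))
E
python3 f.py
```

```text
scene leg 361 [612.  294.9] [29.4 31.7] 52.1 zmax 0.1107 topc [613.2 293.6 101.9]
scene big 183 [462.7 275.7] [38.1 41.3] 12.1 zmax 0.0497 topc [464.8 272.7  45. ]
scene foot 54 [538.3 284.6] [10.4 12. ] 62.1 zmax 0.0627 topc [538.8 284.6  57.9]
scene castor 230 [ 581.3 -295.8] [33.  24.5] 13.9 zmax 0.0586 topc [ 583.6 -296.2   52.8]
scene small 139 [ 505.2 -315. ] [27.3 22.3] 68.7 zmax 0.0395 topc [ 506.7 -314.3   35.1]
scene holder 327 [589.5   8.1] [54.8 59.9] 80.7 zmax 0.0484 topc [591.4   7.1  44.8]
scene glue 721 [796.5 -18.7] [53.  40.4] 46.4 zmax 0.1135 topc [793.  -15.1 109.4]
scene tape 218 [425.3  -7.8] [35.3 62. ] 73.1 zmax 0.0639 topc [428.9  -9.7  58.3]
top leg 385 [610.4 295.6] [28.9 29.6] 12.0 zmax 0.1114 topc [611.1 295.8 102.2]
top big 373 [460.7 276.2] [40.5 40.1] 21.0 zmax 0.0506 topc [460.4 275.   45.7]
top foot 56 [537.4 285.4] [ 9.6 10.5] 78.0 zmax 0.0632 topc [536.8 284.7  59.8]
top castor 221 [ 578.8 -295.2] [35.3 24.3] 13.6 zmax 0.0591 topc [ 577.8 -294.3   53.3]
top small 155 [ 502.7 -312.6] [26.3 25.8] 78.8 zmax 0.0403 topc [ 501.9 -311.9   35.7]
top holder 452 [590.    8.3] [54.  54.6] 79.7 zmax 0.048 topc [589.5   8.4  44.7]
top glue 514 [785.2 -13.2] [44.  51.9] 4.0 zmax 0.1129 topc [789.1 -13.3 109.2]
top tape 538 [423.4  -6.7] [36.5 61.2] 74.7 zmax 0.0632 topc [423.3  -6.8  58.1]
```

View pics/fs.png

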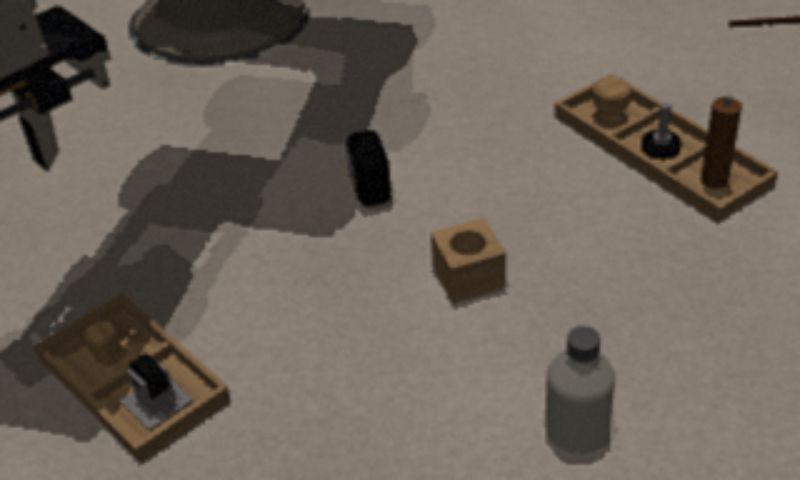

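View pics/ft.png

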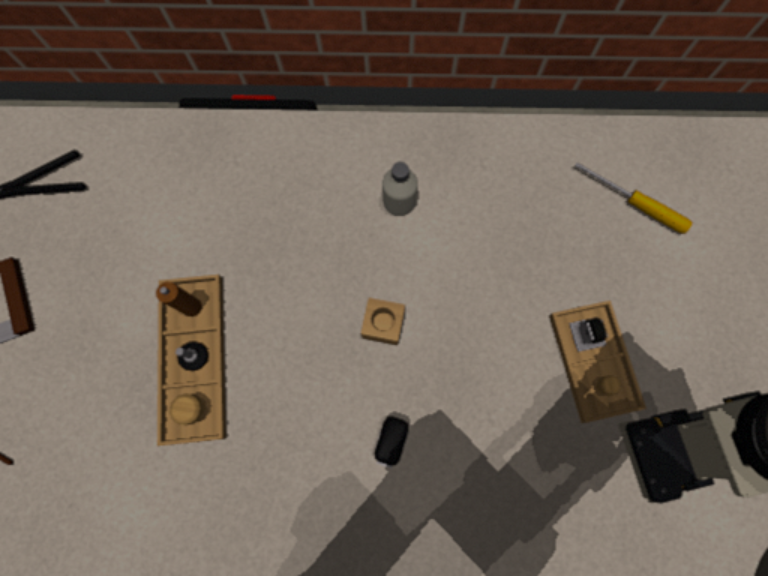

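```bash
python3 -c "
from cell import job
print(job.hand_in())"
```

```text
the job is handed in; nothing more can be done
None
```

Both kits are made up and the job is handed in, at about 36 s of the 138 s allowed.

**Three-pocket tray:** the leg is in the far pocket, the levelling foot in the middle and the big knob in the near one. I moved them in the order you listed them: leg, big knob, foot.

**Two-pocket tray:** the castor is in the far pocket and the small knob in the near one, also placed in that order.

**Final checks, from the scene and top cameras with the gripper clear:**
- Each thing stands upright in its own pocket. Each top stands about 5 mm higher than that thing measured on the bench (the leg about level, since its holder floor was 6 mm up), which fits standing on the pocket floor. The knobs, foot and castor read about 1–3 mm above their stated heights before and after, so I put that down to measurement bias.
- The holder stands on the bench within about 1 mm of where it was.
- The tape measure is within about 1 mm of where it was. In the scene picture the glue bottle measures a few millimetres off its starting figure. I put that down to a rougher measurement, since I didn't move it and the arm kept well clear of it.
- Contact forces at placing stayed under 20 N.

**What was off:** the arm picked up a small tilt over the many moves, up to about 2°, which I could only partly undo. Each thing was pressed lightly onto the pocket floor before release.

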